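# Lock a pipe tee in the sloping assembly jig

## Robot

A 6-joint arm with a two-finger parallel gripper is mounted at the origin on the work surface. World frame = base frame: x ahead of the robot, y to its left, z up, the work surface at z = 0. Lengths are in m, angles in rad, forces in N, time in s.
With the tool pointing down it reaches from about 0.35 to 0.85 m from the base axis. Payload 8.1 kg.
Tool frame: the origin (TCP) lies between the finger pads; the fingertips stand 25 mm ahead of it and the grasp point (between the pads) lies 6 mm ahead of it; z points along the fingers, y is the line along which they close (so a half turn about z gives the same grasp; the last joint's range is limited). The gripper opens to 93 mm and grips with 3 to 60 N. Pads are 15 mm wide; open, the fingers measure 128 mm over their backs; the gripper's body (75 mm by 188 mm) begins 65 mm behind the grasp point.
Start: joints at [1.149, 0.13, 1.488, -0, 1.523, -0.085], TCP at [0.198, 0.566, 0.244] pointing down, gripper open.
Joint ranges: [-2.96, 2.96], [-0.89, 2.26], [0.02, 2.5], [-1.34, 4.48], [0, 2.73], [-2.66, 2.66]. Speed limits (rad/s): [2.39, 2.39, 2.79, 3.14, 3.14, 3.14].

## Interface

Orientations are given as a rotation vector (axis times angle).
In Python, from plant import robot gives the robot as it stands.
- The arm moves only by the tool arm_command, never from a script. Its argument "increments" is text: rows parted by semicolons, each of 5 numbers parted by spaces: the closure, from 0 (fully open) to 1 (shut), then the shift along the tool's x, y, z in mm, then the turn about the tool's z in rad. A call has 1 to 5 rows; each row is the pose to reach, as a shift and turn from the pose commanded when the call began, along the tool's axes at that moment; what a row does not reach only later rows make up. A row lasts 1/10 s, in which the tool goes at most 50 mm and 8.59 degrees, less where a joint would pass 70% of its speed; a pose out of reach is approached as far as the arm can. A call with a gripper value outside its range is refused whole. The fingers move at their own pace and stop on an object; "grip_force" is the grip in N (left out, the last holds). Time passes only in rows, so rows that repeat a pose let the fingers close. It gives the time, the measured TCP pose, the force, the opening and the grip force at its end, in the units of the state.
- robot.read_state(): the state, without advancing time (a new reading comes with each control period).
- robot.read_camera(name): name is "scene" or "side" or "wrist"; returns the picture (400x640x3 uint8, blue, green, red); there is no depth.
- robot.camera_model(name): a dict with "fx", "fy", "cx", "cy" (pixels), "eye" and "rotation" of the camera in the world. Camera axes: x right, y down, z forward; pixel columns grow to the right and rows downward; lengths in m; the calibration is good to about 2 mm. A picture is of the moment at which its call begins: read the wrist's pose just before it. camera_model takes no time and is no camera call; for the wrist camera it gives the pose at the moment of the call.
- robot.close_job(): hands the job in; it is judged then, once.
The state is a dict: "t": time; "q": joint angles; "dq": joint speeds; "joint_torque": joint torques, N m; "tool_pos": TCP position; "orientation": TCP orientation; "force": force on the tool from outside, world axes, zero at the start; "wrist_torque": the same for the moment, N m; "opening": finger opening in m; "gripper_force": force on a finger pad.
Only numpy, scipy, OpenCV 4.12 (cv2) and the standard library are available. Lean on these libraries where they do the work, as an engineer would, in place of code of your own. Each camera call takes 0.05 s, during which the arm holds its last target. There are 200 camera calls.

## Task

Swing the jig's hold-down lever fully open, then lay the pipe tee flat in the jig's wooden nest, square against the two blocks with its branch pointing down the slope at the black arrow, and swing the lever fully closed again so that its short arm lies over the tee. Set the tee down gently rather than dropping it, and leave the loose elbow, the standing reducer and the jar undisturbed.

Things in the scene. Friction and masses are not known exactly. Their poses are not given: they have to be found in the camera images.
- bed: Plywood bed of the jig, 220 mm (x, -110 to 110) by 260 mm (y, -100 to 160), 18 mm thick, sloping 30 degrees, its low edge towards the robot. Origin on its upper face, 85 mm above the table; x points straight up the slope, y level across it (left, seen from the robot), z square out of the face. It carries the nest and the lever.
- nest (a point): Where the tee's origin lies when seated: bed (0, 0, 20 mm). Two hardwood blocks, 38 mm high, stand at bed x -46 to -20, y 52 to 87 and -52 to -87; 30 mm high end cheeks (x -46 to 20) have inner faces at y +-74.5 mm. The run lies across the slope, upslope of the blocks and between the cheeks; the branch runs down between the blocks. Ignore its axes.
- arrow (a point): Flat black arrow, 22 mm long, on the bed's face near the low edge, at bed x -96 mm, y 0; it points down the slope. Ignore its axes.
- lamp (a point): Middle of the underside of the level lamp bar fixed over the nest on two posts behind it: 325 mm long parallel to bed y (bed y -85 to 240), 26 mm wide, 21 mm high; 168 mm above the bed's origin and 8 mm (level) nearer the robot. An upright tool does not fit under it: lean the tool back towards the robot, square to the bed.
- lever (a joint): Hold-down lever, a straight steel bar turning about an axis square to the bed (bed z) at bed x 0, y +110 mm. 0 = closed (handle along bed +y, short arm along -y over the end of the nest), 1.571 = fully open (handle points down the slope, short arm up it); stops at both ends, stays where it is left, needs about 3 N at the handle.
- pivot (a point): On the lever's axis, at mid-height of the bar (49 mm above the bed's face).
- handle (a point): Middle of the lever's black rubber grip, 95 mm from the axis, 49 mm above the bed's face. The grip is 20 mm wide, 15 mm high and 60 mm long (65 to 125 mm from the axis); the short arm on the other side is 18 mm wide, 12 mm thick and reaches 67 mm; its underside is 43 mm above the bed's face.
- tee: Loose galvanised steel pipe tee, 0.35 kg, lying flat on the table. Origin where the axes of run and branch cross, 20 mm above what it lies on. Run along its y, 140 mm long, 32 mm diameter, with 40 mm collars on the last 18 mm of each end; the like branch points along -x and ends 78 mm from the origin, 18 mm collar included.
- branch_end (a point): Centre of the open end of the tee's branch.
- elbow: Bystander: loose steel 90-degree elbow lying flat, two 65 mm legs along its +x and +y, 32 mm diameter with 40 mm collars; origin at the bend, 20 mm above the table.
- reducer: Bystander: loose steel reducer standing upright, 90 mm high, 52 mm across at the foot; origin under its centre.
- jar: Bystander: closed jar standing near the lever, 60 mm diameter, 105 mm high; origin under its centre.
Things that resemble listed ones, but are neither listed nor needed, are in the scene too. What is shaped like the tee but red or yellow is not meant.

How it is judged:
On the way, in this order (a step that is already met when the one before it is completed fails the run):
1. the lever is swung fully open (past 1.45 rad) (value of joint lever above 1.45 rad), for 0.1 s.
2. the tee lies in the nest, branch down the slope, while the lever is still open (x of tee in the frame of bed between -0.008 and 0.009 m and y of tee in the frame of bed between -0.009 and 0.009 m and z of tee in the frame of bed between 0.013 and 0.025 m and x of branch_end in the frame of bed below -0.06 m and angle between the x axis of tee and the x axis of bed, either way round below 0.14 rad and angle between the z axis of tee and the z axis of bed, either way round below 0.12 rad and value of joint lever above 1.2 rad), for 0.2 s.
At the end, for the whole second after the job is handed in: The tee lies still in the nest: its origin within about 8 mm of its seat up and down the slope (-8 to +9), 9 mm across it and 5 mm in height (-7 to +5), lying flat on the bed within 0.12 rad, branch pointing down the slope within 0.14 rad; the lever is closed (below 0.1 rad) (x of tee in the frame of bed between -0.008 and 0.009 m and y of tee in the frame of bed between -0.009 and 0.009 m and z of tee in the frame of bed between 0.013 and 0.025 m and x of branch_end in the frame of bed below -0.06 m and angle between the x axis of tee and the x axis of bed, either way round below 0.14 rad and angle between the z axis of tee and the z axis of bed, either way round below 0.12 rad and value of joint lever below 0.1 rad and linear speed of tee below 0.02 m/s); the robot touches nothing.
It fails at once if the tee is dropped (falls freely faster than 0.7 m/s) (linear speed of tee above 0.7 m/s and contact force between tee and the fingers below 0.05 N).
It fails at once if the elbow, the reducer or the jar is pushed more than 40 mm (distance of any of elbow, reducer, jar from where it was at the start of the episode above 0.04 m).
It fails at once if the jar or the reducer is knocked over (angle between any of jar, reducer's own z axis and vertical above 0.5 rad).
It also fails if it takes over 72 s, if anything falls off the work surface, if the arm or the gripper's body presses on something with over 40 N, if the wrist force passes 120 N, or if a joint passes its speed limit or range.

## Working session

There is one attempt and no reset: what is moved stays moved. The work goes in short steps, Python scripts to look and compute and a tool call to move; the robot and the scene stay as the last step left them, time stands still between calls to the robot, and variables do not carry over. Pictures are saved under pics/ and viewed, at most 10 in all, crops included, and the job is handed in when it is done.

Besides the shell and the picture viewer there is one more tool, called after "Call:" by a JSON object that holds its "name" and its "arguments", one argument or row to a line. arm_command: Moves the arm, as the interface text tells. Its arguments: {"type":"object","properties":{"increments":{"type":"string"},"grip_force":{"type":"number"}},"required":["increments"]}

```bash
ls; mkdir -p pics
python3 - <<'E'
from plant import robot
import cv2,numpy as np
s=robot.read_state();print(s)
for n in("scene","side"):
    cv2.imwrite(f"pics/{n}0.png",robot.read_camera(n))
    m=robot.camera_model(n);print(n,{k:np.round(v,4).tolist() for k,v in m.items()})
E
```

```text
pics
{'t': 0.0, 'q': array([ 1.14864804e+00,  1.31130702e-01,  1.48927631e+00,  4.39906672e-06,
        1.52297650e+00, -8.54127913e-02]), 'dq': array([-0.000616  , -0.00033617, -0.00112083,  0.00049952, -0.00194244,
       -0.00103893]), 'joint_torque': array([-2.39341534e-04, -5.59827948e+01, -4.91776299e+01,  7.68250669e-02,
        3.48919106e-02, -1.35626874e-04]), 'tool_pos': array([0.19801771, 0.56583725, 0.24260722]), 'orientation': array([-5.26371437e-01, -3.09672061e+00,  2.72084821e-03]), 'force': array([ 0.28503177, -0.35361202, -0.02819179]), 'wrist_torque': array([ 0.03201848, -0.02664027,  0.04046903]), 'gripper_force': 0.0, 'opening': 0.0932432426729985}
scene {'fx': 490.5299, 'fy': 490.5299, 'cx': 322.036, 'cy': 195.1339, 'eye': [1.6855, -0.1155, 1.149], 'rotation': [-1.6748, -1.7015, 0.8147]}
side {'fx': 500.2891, 'fy': 500.2891, 'cx': 325.0727, 'cy': 195.513, 'eye': [-0.2485, -0.8224, 1.1367], 'rotation': [-2.195, 0.9082, -0.365]}
```

View pics/scene0.png

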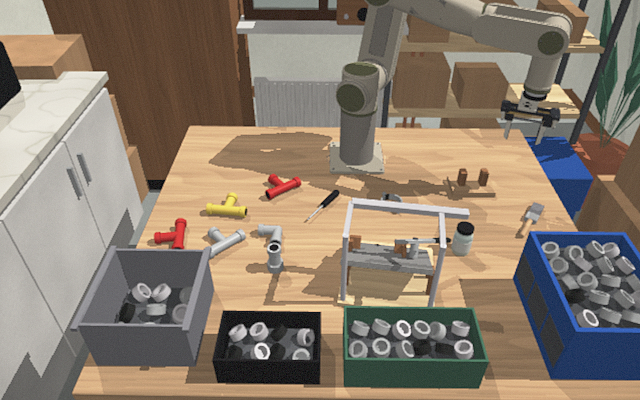

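View pics/side0.png

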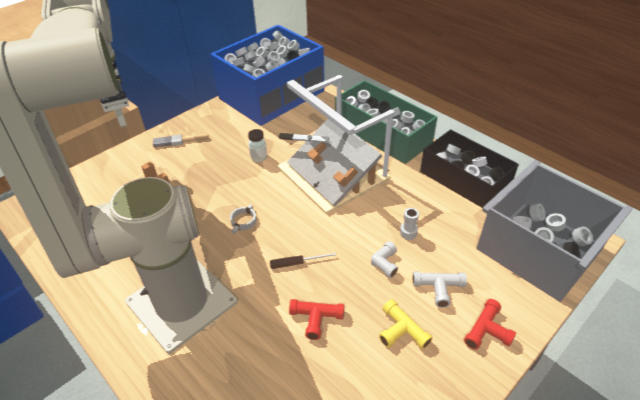

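The scene view shows the jig at about (395,255), the grey tee at (228,240), the reducer at (275,255), the elbow at (270,232) and the jar at (463,238). In the side view the jig is at (330,160), the lever grip at (295,137), the jar at (257,145), the reducer at (410,222) and the elbow at (385,258).

There are four tee-shaped candidates in the side view: grey (440,285), yellow (405,325), red (317,315) and red (490,323). The grey one fits because it is galvanised. I'll confirm it in an enlarged crop.

```bash
cat > h.py <<'E'
import numpy as np,cv2
from scipy.spatial.transform import Rotation as R
def ray(m,uv):
    d=R.from_rotvec(m["rotation"]).as_matrix() if np.ndim(m["rotation"])==1 else np.array(m["rotation"])
    v=d@np.array([(uv[0]-m["cx"])/m["fx"],(uv[1]-m["cy"])/m["fy"],1]);return np.array(m["eye"]),v/np.linalg.norm(v)
def plane(m,uv,z):
    o,v=ray(m,uv);return o+v*(z-o[2])/v[2]
def proj(m,p):
    d=R.from_rotvec(m["rotation"]).as_matrix() if np.ndim(m["rotation"])==1 else np.array(m["rotation"])
    c=d.T@(np.array(p)-m["eye"]);return np.array([m["cx"]+m["fx"]*c[0]/c[2],m["cy"]+m["fy"]*c[1]/c[2]])
def tri(m1,a,m2,b):
    o1,v1=ray(m1,a);o2,v2=ray(m2,b)
    t=np.linalg.lstsq(np.c_[v1,-v2],o2-o1,rcond=None)[0]
    p,q=o1+t[0]*v1,o2+t[1]*v2;return (p+q)/2,np.linalg.norm(p-q)
E
python3 - <<'E'
import cv2,numpy as np
a=cv2.imread("pics/side0.png");b=cv2.imread("pics/scene0.png")
f=lambda i,x,y,w,h,s:cv2.resize(i[y:y+h,x:x+w],None,fx=s,fy=s,interpolation=cv2.INTER_CUBIC)
cv2.imwrite("pics/c1.png",np.vstack([np.hstack([f(a,240,70,160,150,2.5),f(a,370,210,160,150,2.5)]),np.hstack([f(b,330,190,160,90,2.5),f(b,190,200,160,90,2.5)])]))
E
```

```text
(no output)
```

View pics/c1.png

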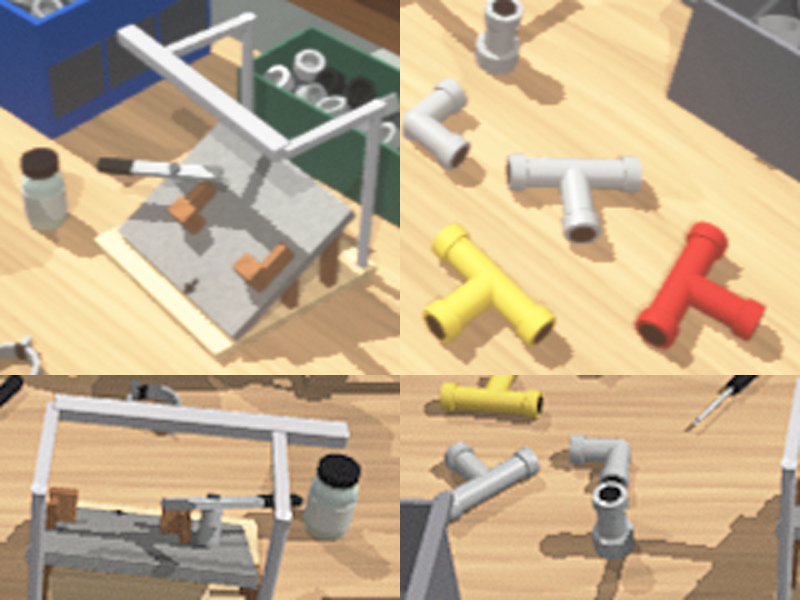

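The crops confirm the grey tee (side view, run ends about (413,278) and (466,280), branch end (443,302)). The bed face corners in the side view are about (287,162), (334,205) and (381,155), and the grip is at the left end of the bar near (286,135).

Run:
```python
from plant import robot
from h import *
m=robot.camera_model("side");ms=robot.camera_model("scene")
L=plane(m,(287,162),.030);Rr=plane(m,(334,205),.030);U=plane(m,(381,155),.140)
print("L,R,U",L,Rr,U,np.linalg.norm(L-Rr),"exp .26",np.linalg.norm(U-Rr),"exp .22")
y=(L-Rr);print("yaw of y",np.degrees(np.arctan2(y[1],y[0]))-90, "x dir",np.degrees(np.arctan2(*(U-Rr)[1::-1])))
def mask(img,roi):
    h=cv2.cvtColor(img,cv2.COLOR_BGR2HSV);k=((h[...,1]<50)&(h[...,2]>90)).astype(np.uint8)
    o=np.zeros_like(k);x,yy,w,hh=roi;o[yy:yy+hh,x:x+w]=k[yy:yy+hh,x:x+w]
    n,l,s,c=cv2.connectedComponentsWithStats(o);i=1+np.argmax(s[1:,4]);print(s[i],c[i]);return l==i
k=mask(cv2.imread("pics/side0.png"),(405,262,70,50))
v,u=np.nonzero(k);P=np.array([plane(m,(a,b),.02)[:2] for a,b in zip(u,v)])
print(P.mean(0));hull=cv2.convexHull(P.astype(np.float32));print(cv2.minAreaRect(hull))
for uv in((414.5,278.5),(464.5,280),(442.8,301)):print(uv,plane(m,uv,.02))
w=robot.camera_model("wrist");s=robot.read_state()
T=R.from_rotvec(s["orientation"]);Rc=R.from_rotvec(w["rotation"])
print("wrist cam in tool",T.inv().apply(np.array(w["eye"])-s["tool_pos"]),(T.inv()*Rc).as_matrix().round(3),w["fx"])
print(T.as_matrix().round(3))
# gripper end of lever, pivot, jar
for n,a,b in(("grip end",(281,135),(449.5,240)),("arm end",(328,139),(396,239)),("jar lid",(256,134),(465.5,227))):
    print(n,tri(m,a,ms,b))
```

```text
L,R,U [0.55915509 0.20017734 0.03      ] [ 0.52548804 -0.05753576  0.03      ] [ 0.70538267 -0.08460587  0.14      ] 0.2599028932492768 exp .26 0.21259084860807662 exp .22
yaw of y -7.442839112269439 x dir -8.557524177930595
[413 271  54  36 877] [439.81071836 282.59293044]
[ 0.52429353 -0.45996499]
((0.5120069980621338, -0.47448354959487915), (0.11115261167287827, 0.14462855458259583), 43.20661163330078)
(414.5, 278.5) [ 0.48673786 -0.40348101  0.02      ]
(464.5, 280) [ 0.57801922 -0.50241989  0.02      ]
(442.8, 301) [ 0.48175561 -0.5005515   0.02      ]
wrist cam in tool [ 0.07890934  0.00026333 -0.14101732] [[-0.001 -0.959 -0.284]
 [ 1.    -0.    -0.001]
 [ 0.001 -0.284  0.959]] 286.47782809702454
[[-0.944  0.33  -0.001]
 [ 0.33   0.944 -0.002]
 [ 0.    -0.002 -1.   ]]
grip end (array([0.58942878, 0.26104902, 0.09755314]), np.float64(0.004712445002189083))
arm end (array([0.64049948, 0.08610008, 0.14767885]), np.float64(0.0057971317808458754))
jar lid (array([0.53140457, 0.32260356, 0.10006854]), np.float64(0.003330028073001822))
```

```bash
cat >> h.py <<'E'
def go(s,p,yaw=None):
    """shift in tool axes (mm) and turn (rad) from measured pose to TCP p with tool x at world yaw (deg)"""
    T=R.from_rotvec(s["orientation"]).as_matrix();d=T.T@(np.array(p)-s["tool_pos"])*1000
    cur=np.degrees(np.arctan2(T[1,0],T[0,0]));t=0 if yaw is None else -np.radians((yaw-cur+180)%360-180)
    print("tool_pos",s["tool_pos"].round(4),"yaw",round(cur,1),"z",T[:,2].round(3),"shift mm",d.round(1),"turn",round(t,3),"rows",round(max(np.linalg.norm(d)/50,abs(t)/.15),1))
yw=-7.8;c,sn=np.cos(np.radians(yw)),np.sin(np.radians(yw))
BO=np.array([.633,.029,.085])
def B():
    return np.array([[c*.866,-sn,-c*.5],[sn*.866,c,-sn*.5],[.5,0,.866]])
def bed(p): return BO+B()@(np.array(p)/1000)
def tobed(P): return B().T@(np.array(P)-BO)*1000
E
python3 - <<'E'
from plant import robot
from h import *
s=robot.read_state();go(s,(.48,.12,.40),172)
print("lever est in bed: grip",tobed([.5894,.2610,.0976]),"arm",tobed([.6405,.0861,.1477]))
m=robot.camera_model("side");print("screwdriver",plane(m,(271,264),.01),plane(m,(303,260),.01),plane(m,(336,256),.005))
E
```

```text
tool_pos [0.1981 0.5659 0.2427] yaw 160.7 z [-0.001 -0.002 -1.   ] shift mm [-413.4 -327.9 -156.8] turn -0.197 rows 11.0
lever est in bed: grip [-58.37514775 223.93630003  48.25290932] arm [31.07396217 57.58956848 54.45757519]
screwdriver [ 0.24767871 -0.08129018  0.01      ] [ 0.32122781 -0.13513995  0.01      ] [ 0.40057415 -0.18889303  0.005     ]
```

Call:
{"name": "arm_command", "arguments": {
  "increments": "0 -100 -80 -157 -0.197;0 -413 -328 -157 -0.197;0 -413 -328 -157 -0.197;0 -413 -328 -157 -0.197;0 -413 -328 -157 -0.197"
}}

```text
t: 0.6
tool_pos: [0.3193, 0.3732, 0.3288]
orientation: [-0.218, -3.134, 0.001]
force: [1.2, 0.3, -0.3]
opening: 0.0929
gripper_force: 0.0
```

Call:
{"name": "arm_command", "arguments": {
  "increments": "0 -250 -200 0 0;0 -250 -200 0 0;0 -250 -200 0 0;0 -250 -200 0 0;0 -250 -200 0 0"
}}

```text
t: 1.1
tool_pos: [0.4913, 0.1913, 0.3285]
orientation: [-0.22, -3.134, -0.0]
force: [-0.1, 1.0, 1.3]
opening: 0.0927
gripper_force: 0.0
```

Run:
```python
from plant import robot
from h import *
s=robot.read_state();print(s["t"],s["q"].round(3));go(s,(.48,.12,.40),172)
```

```text
1.1 [ 0.274 -0.087  1.555  0.     1.673 -1.157]
tool_pos [0.4913 0.1913 0.3285] yaw 172.0 z [-0.  0. -1.] shift mm [  1.3 -72.2 -71.5] turn -0.0 rows 2.0
```

Call:
{"name": "arm_command", "arguments": {
  "increments": "0 0 -72 -92 0;0 0 -72 -92 0;0 0 -72 -92 0"
}}

```text
t: 1.4
tool_pos: [0.481, 0.1195, 0.425]
orientation: [0.223, 3.129, 0.001]
force: [1.2, 0.0, 0.3]
opening: 0.0931
gripper_force: 0.0
```

Run:
```python
from plant import robot
from h import *
s=robot.read_state();m=robot.camera_model("wrist");i=robot.read_camera("wrist");cv2.imwrite("pics/w1.png",i)
import pickle;pickle.dump((s,m),open("w1.pkl","wb"));go(s,s["tool_pos"])
for n,p in dict(low_l=(-110,160,0),low_r=(-110,-100,0),arrow=(-96,0,0),bl=(-46,52,38),br=(-46,-52,38),grip=(-59,220,49)).items():print(n,proj(m,bed(p)).round(1))
```

```text
tool_pos [0.481  0.1195 0.425 ] yaw 171.8 z [ 0.005  0.    -1.   ] shift mm [0. 0. 0.] turn 0 rows 0.0
low_l [361.9 189.5]
low_r [227.8 190.4]
arrow [279.2 197.1]
bl [305.5 219.7]
br [246.4 220.1]
grip [402.4 210.6]
```

View pics/w1.png

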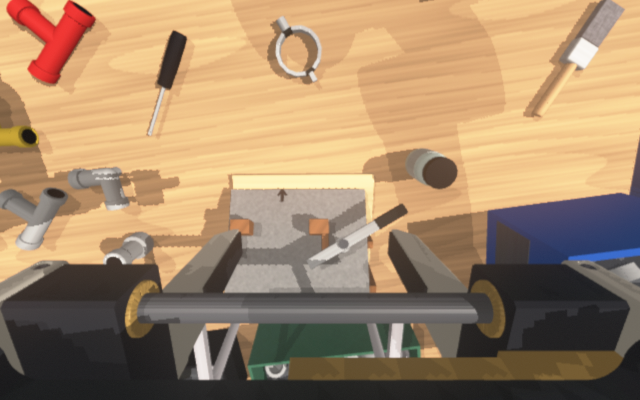

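The wrist view puts the bed's low corners at (232,189) and (366,189), the arrow at (282,195), the blocks at (241,227) and (318,226), and the grip end at (406,208). That is about 4 px, or 7 mm, more to +y than my estimate. The lever stands about 0.5 rad open. Next I'll see how the arm behaves at the edge of its reach, because the moves have no tilt of their own.

Call:
{"name": "arm_command", "arguments": {
  "increments": "0 -250 0 0 0;0 -250 0 0 0;0 -250 0 0 0;0 -250 0 0 0;0 -250 0 0 0"
}}

```text
t: 1.95
tool_pos: [0.7249, 0.0886, 0.4184]
orientation: [-0.218, -3.132, -0.0]
force: [1.1, 0.6, 0.0]
opening: 0.0931
gripper_force: 0.0
```

Call:
{"name": "arm_command", "arguments": {
  "increments": "0 -250 0 0 0;0 -250 0 0 0;0 -250 0 0 0;0 -250 0 0 0;0 -250 0 0 0"
}}

```text
t: 2.45
tool_pos: [0.8354, 0.0593, 0.378]
orientation: [0.217, 3.108, 0.007]
force: [0.5, 0.3, -1.2]
opening: 0.0931
gripper_force: 0.0
```

Run:
```python
from plant import robot
from h import *
s=robot.read_state();print(s["t"],s["q"].round(3));go(s,s["tool_pos"])
```

```text
2.45 [ 0.009  1.024  0.029  0.003  2.062 -1.422]
tool_pos [0.8354 0.0593 0.378 ] yaw 172.0 z [ 0.026  0.003 -1.   ] shift mm [0. 0. 0.] turn 0 rows 0.0
```

Call:
{"name": "arm_command", "arguments": {
  "increments": "0 -250 0 -250 0;0 -250 0 -250 0;0 -250 0 -250 0;0 -250 0 -250 0;0 -250 0 -250 0"
}}

```text
t: 2.95
tool_pos: [0.8186, 0.0317, 0.4518]
orientation: [0.213, 3.047, 0.016]
force: [-0.9, 0.2, -0.5]
opening: 0.0931
gripper_force: 0.0
```

Call:
{"name": "arm_command", "arguments": {
  "increments": "0 40 0 20 0;0 40 0 20 0;0 40 0 20 0"
}}

```text
t: 3.25
tool_pos: [0.7811, 0.0377, 0.4255]
orientation: [0.213, 3.049, 0.016]
force: [0.2, 0.3, 0.4]
opening: 0.0931
gripper_force: 0.0
```

Run:
```python
from plant import robot
from h import *
s=robot.read_state();print(s["t"],s["q"].round(3));go(s,s["tool_pos"])
```

```text
3.25 [-0.02   0.627  0.543  0.007  1.886 -1.449]
tool_pos [0.7811 0.0377 0.4255] yaw 172.0 z [ 0.086  0.005 -0.996] shift mm [0. 0. 0.] turn 0 rows 0.0
```

Overreach makes the tool lean, fingertips forward, and the lean stays after backing off: now 5° in the wanted direction. So I can gain the lean the lamp demands at the edge of reach. Next I'll refine the bed and handle from the wrist picture.

```bash
cat >> h.py <<'E'
def onbed(m,uv,z):
    o,v=ray(m,uv);n=B()[:,2];t=((BO+n*z/1000-o)@n)/(v@n);return tobed(o+t*v)
E
python3 - <<'E'
from plant import robot
from h import *
import pickle
s,m=pickle.load(open("w1.pkl","rb"))
for n,uv,z in(("ll -110 160",(366,189),0),("lr -110 -100",(232,189),0),("arrow -96 0",(282,195),0),("bl near-in -46 52",(309,220),38),("br near-in -46 -52",(253,220),38),("grip end",(404.5,209),49),("grip start",(373,230),49),("arm end",(312,261),49),("pivot",(342,243),49)):
    print(n,onbed(m,uv,z).round(1))
ms=robot.camera_model("side");msc=robot.camera_model("scene")
print(proj(ms,bed((-110,160,0))),proj(ms,bed((-96,0,0))),"scene arrow",proj(msc,bed((-96,0,0))),"br top",proj(msc,bed((-20,-70,38))))
E
```

```text
ll -110 160 [-111.   167.9   -0. ]
lr -110 -100 [-112.8  -92.1    0. ]
arrow -96 0 [-100.1    5.3   -0. ]
bl near-in -46 52 [-45.4  58.2  38. ]
br near-in -46 -52 [-46.  -40.3  38. ]
grip end [-61.8 223.9  49. ]
grip start [-25.8 167.5  49. ]
arm end [25.1 63.3 49. ]
pivot [ -4.2 114.1  49. ]
[287.20728815 161.80223509] [317.84651324 184.27444278] scene arrow [374.79947782 244.8333849 ] br top [352.56926871 236.44158754]
```

```bash
sed -i 's/^BO=.*/BO=np.array([.6337,.034,.085])/' h.py
cat >> h.py <<'E'
def tip(s,b,yaw=None,ahead=25):
    """go so that the point 'ahead' mm along the tool stands at bed point b"""
    z=R.from_rotvec(s["orientation"]).as_matrix()[:,2];go(s,bed(b)-z*ahead/1000,yaw)
E
python3 - <<'E'
from plant import robot
from h import *
s=robot.read_state()
for th in(.52,):
    b=[-100*np.sin(th),110+100*np.cos(th),110];print(bed(b));tip(s,b,172);b[2]=62;tip(s,b,172)
E
```

```text
[0.56328354 0.24226543 0.15541599]
tool_pos [0.7811 0.0377 0.4255] yaw 172.0 z [ 0.086  0.005 -0.996] shift mm [266.2 168.  226.3] turn -0.001 rows 7.8
tool_pos [0.7811 0.0377 0.4255] yaw 172.0 z [ 0.086  0.005 -0.996] shift mm [245.8 167.3 269.7] turn -0.001 rows 8.0
```

Call:
{"name": "arm_command", "arguments": {
  "increments": "1 266 168 0 0;1 266 168 0 0;1 266 168 0 0;1 266 168 0 0;1 266 168 0 0"
}}

```text
t: 3.75
tool_pos: [0.5907, 0.1999, 0.4113]
orientation: [0.214, 3.048, 0.018]
force: [-0.3, 0.2, 0.4]
opening: 0.0575
gripper_force: 0.0
```

Run:
```python
from plant import robot
from h import *
s=robot.read_state();th=.52
for z in(90,62):tip(s,[-100*np.sin(th),110+100*np.cos(th),z],172)
```

```text
tool_pos [0.5907 0.1999 0.4113] yaw 171.9 z [ 0.087  0.006 -0.996] shift mm [ 46.2  33.3 245.9] turn -0.001 rows 5.0
tool_pos [0.5907 0.1999 0.4113] yaw 171.9 z [ 0.087  0.006 -0.996] shift mm [ 34.3  32.9 271.2] turn -0.001 rows 5.5
```

Call:
{"name": "arm_command", "arguments": {
  "increments": "1 46 33 20 0;1 46 33 246 0;1 46 33 246 0;1 46 33 246 0;1 46 33 246 0"
}}

```text
t: 4.25
tool_pos: [0.5711, 0.2388, 0.191]
orientation: [0.213, 3.047, 0.019]
force: [-0.1, -0.6, 0.4]
opening: 0.0177
gripper_force: 0.0
```

Call:
{"name": "arm_command", "arguments": {
  "increments": "1 0 0 30 0;1 0 0 30 0"
}}

```text
t: 4.45
tool_pos: [0.5702, 0.2374, 0.1559]
orientation: [0.214, 3.058, 0.012]
force: [-0.4, -0.7, -1.0]
opening: 0.0022
gripper_force: 0.0
```

Run:
```python
from plant import robot
from h import *
s=robot.read_state();th=.52;print(s["force"],s["opening"])
for z in(62,58,56.5):tip(s,[-100*np.sin(th),110+100*np.cos(th),z],172)
m=robot.camera_model("side");i=robot.read_camera("side")
cv2.imwrite("pics/s1.png",cv2.resize(i[80:230,230:430],None,fx=3,fy=3,interpolation=cv2.INTER_CUBIC))
```

```text
[-0.40007365 -0.74990595 -1.04804998] 0.002240860062637716
tool_pos [0.5702 0.2374 0.1559] yaw 172.0 z [ 0.076  0.002 -0.997] shift mm [-13.2   3.4  18.2] turn -0.001 rows 0.5
tool_pos [0.5702 0.2374 0.1559] yaw 172.0 z [ 0.076  0.002 -0.997] shift mm [-15.    3.3  21.8] turn -0.001 rows 0.5
tool_pos [0.5702 0.2374 0.1559] yaw 172.0 z [ 0.076  0.002 -0.997] shift mm [-15.6   3.3  23.1] turn -0.001 rows 0.6
```

View pics/s1.png

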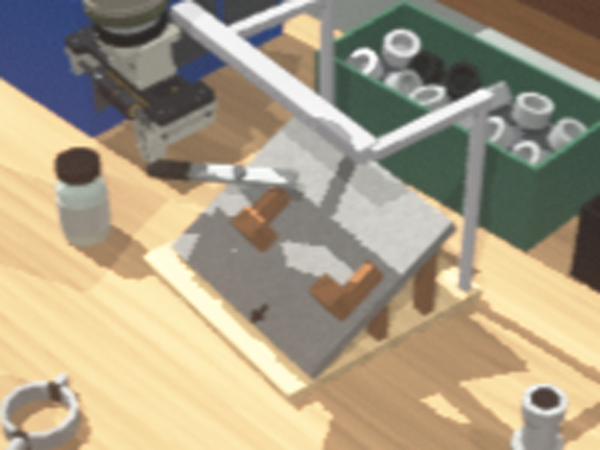

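The finger tips, at crop (150,160), stand just above the outer end of the black grip, clear of the lamp bar. I'll press down lightly next.

Call:
{"name": "arm_command", "arguments": {
  "increments": "1 -13 -2 17 0;1 -14 -2 21 0;1 -14 -2 21 0",
  "grip_force": 20
}}

```text
t: 4.8
tool_pos: [0.5891, 0.2346, 0.1428]
orientation: [0.214, 3.049, 0.017]
force: [-0.1, 0.2, -0.7]
opening: 0.0008
gripper_force: 0.0
```

Call:
{"name": "arm_command", "arguments": {
  "increments": "1 0 0 4 0;1 0 0 4 0"
}}

```text
t: 5.0
tool_pos: [0.5897, 0.235, 0.1405]
orientation: [0.213, 3.047, 0.018]
force: [-5.6, -1.3, 12.3]
opening: 0.0007
gripper_force: 6.0
```

```bash
cat >> h.py <<'E'
def arc(s,th0,ths,r,dz=0):
    T=R.from_rotvec(s["orientation"]).as_matrix();f=lambda t:np.array([-r*np.sin(t),110+r*np.cos(t),0])
    for t in ths:print(t,(T.T@B()@(f(t)-f(th0)+[0,0,dz])).round(1))
E
python3 - <<'E'
from plant import robot
from h import *
s=robot.read_state();T=R.from_rotvec(s["orientation"]).as_matrix()
b=tobed(s["tool_pos"]+T[:,2]*.025);print(b)
th=np.arctan2(-b[0],b[1]-110);r=np.hypot(b[0],b[1]-110);print(th,r)
arc(s,th,[th+.1,th+.25,th+.4,th+.55,th+.7],r,-1)
E
```

```text
[-44.24074091 193.64033445  60.91212564]
0.48653088279646683 94.62002274008358
0.5865308827964668 [ 6.9 -4.9  4.3]
0.7365308827964668 [ 17.  -13.8   8.9]
0.8865308827964669 [ 25.8 -24.2  12.8]
1.036530882796467 [ 33.1 -35.9  16. ]
1.186530882796467 [ 38.7 -48.7  18.5]
```

Call:
{"name": "arm_command", "arguments": {
  "increments": "1 3 -2 3 0;1 7 -5 5 0;1 12 -9 7 0;1 17 -14 9 0;1 17 -14 9 0"
}}

```text
t: 5.5
tool_pos: [0.571, 0.2246, 0.1301]
orientation: [0.212, 3.048, 0.021]
force: [-6.5, 1.9, 13.8]
opening: 0.0006
gripper_force: 7.0
```

Run:
```python
from plant import robot
from h import *
s=robot.read_state();print(s["force"]);m=robot.camera_model("side")
T=R.from_rotvec(s["orientation"]).as_matrix();print(tobed(s["tool_pos"]+T[:,2]*.025))
i=robot.read_camera("side");w=robot.read_camera("wrist")
cv2.imwrite("pics/s2.png",np.hstack([cv2.resize(i[100:220,230:390],None,fx=2.5,fy=2.5),cv2.resize(w[100:340,200:520],(400,300))]))
```

```text
[-6.538055    1.93382872 13.80071821]
[-64.27627932 180.78678295  60.45316975]
```

View pics/s2.png

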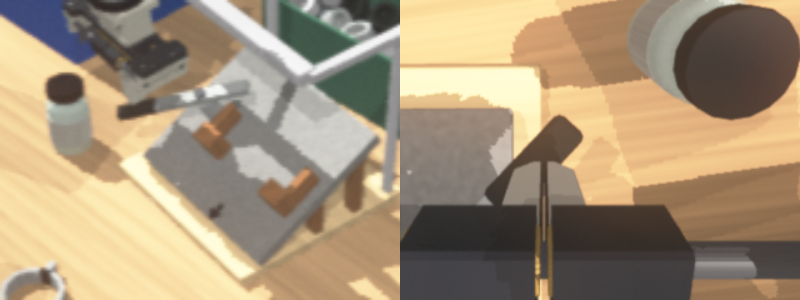

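The lever followed the finger. The grip now points more down the slope, from crop (120,110) to (205,95), and the finger rests on it. I'll keep dragging.

Call:
{"name": "arm_command", "arguments": {
  "increments": "1 5 -5 2 0;1 9 -11 4 0;1 13 -16 6 0;1 16 -22 7 0;1 18 -26 8 0"
}}

```text
t: 6.1
tool_pos: [0.5506, 0.2012, 0.1194]
orientation: [0.212, 3.048, 0.02]
force: [-2.9, 3.9, 7.8]
opening: 0.0006
gripper_force: 4.3
```

Run:
```python
from plant import robot
from h import *
s=robot.read_state();print(s["force"]);T=R.from_rotvec(s["orientation"]).as_matrix()
b=tobed(s["tool_pos"]+T[:,2]*.025);print(b)
th=np.arctan2(-b[0],b[1]-110);r=np.hypot(b[0],b[1]-110);print(th,r)
arc(s,th,[th+.1,th+.2,th+.3,th+.4,th+.5],r,0)
```

```text
[-2.86511664  3.86778073  7.80234484]
[-84.34666407 154.8205808   59.62145499]
1.0823568305656817 95.5156751720587
1.1823568305656817 [ 3.6 -8.7  1.6]
1.2823568305656816 [  6.5 -17.7   2.7]
1.3823568305656817 [  8.5 -27.    3.5]
1.4823568305656818 [  9.6 -36.5   3.9]
1.5823568305656817 [  9.9 -46.    3.9]
```

Call:
{"name": "arm_command", "arguments": {
  "increments": "1 4 -9 3 0;1 7 -18 4 0;1 9 -27 5 0;1 10 -37 6 0;1 10 -46 6 0"
}}

```text
t: 6.6
tool_pos: [0.5364, 0.1637, 0.1147]
orientation: [0.21, 3.044, 0.039]
force: [-18.1, 12.8, 35.2]
opening: 0.005
gripper_force: 36.2
```

Call:
{"name": "arm_command", "arguments": {
  "increments": "1 0 -10 0 0;1 0 -12 0 0"
}}

```text
t: 6.8
tool_pos: [0.5342, 0.1485, 0.115]
orientation: [0.211, 3.045, 0.029]
force: [-15.5, 20.7, 29.4]
opening: 0.0008
gripper_force: 17.4
```

Run:
```python
from plant import robot
from h import *
s=robot.read_state();print(s["force"]);T=R.from_rotvec(s["orientation"]).as_matrix()
b=tobed(s["tool_pos"]+T[:,2]*.025);print(b)
m=robot.camera_model("side");i=robot.read_camera("side");w=robot.read_camera("wrist")
for z in((-65,110,56),(-125,110,56)):print(proj(m,bed(z)))
cv2.imwrite("pics/s3.png",np.hstack([cv2.resize(i[100:220,230:390],None,fx=2.5,fy=2.5),cv2.resize(w[100:340,200:520],(400,300))]))
```

```text
[-15.45168717  20.67634462  29.35987963]
[-94.44509791 100.56794361  60.36705671]
[296.24076772 150.97669211]
[283.58136978 164.3421008 ]
```

View pics/s3.png

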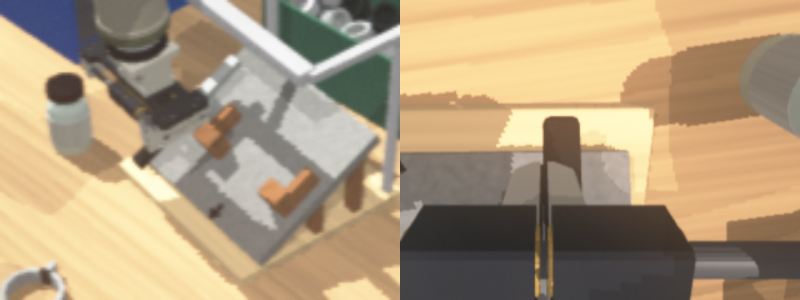

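The handle now points straight down the slope (in the wrist view the grip is vertical at (562,150)) and presses on its stop, so the lever is fully open. Next I'll lift off and go to the tee.

Call:
{"name": "arm_command", "arguments": {
  "increments": "1 0 0 -120 0;1 60 0 -240 0;1 60 0 -240 0;0 60 -20 -240 0;0 60 -120 -240 -0.3"
}}

```text
t: 7.4
tool_pos: [0.4584, 0.1017, 0.32]
orientation: [0.002, 3.049, 0.011]
force: [1.3, -1.3, 0.2]
opening: 0.012
gripper_force: 0.0
```

Run:
```python
from plant import robot
from h import *
s=robot.read_state();print(s["force"]);go(s,(.50,-.44,.30),223)
ms=robot.camera_model("side");sc=robot.camera_model("scene")
print("reducer top",tri(ms,(411,211),sc,(275,246)),"elbow",plane(ms,(380,262),.02))
```

```text
[ 1.25681494 -1.33173056  0.1738375 ]
tool_pos [0.4584 0.1017 0.32  ] yaw 179.9 z [ 0.093  0.007 -0.996] shift mm [ -40.5 -541.8   19.8] turn -0.752 rows 10.9
reducer top (array([ 0.61944757, -0.273973  ,  0.09326263]), np.float64(0.0042833505789173784)) elbow [ 0.46355805 -0.2998906   0.02      ]
```

Call:
{"name": "arm_command", "arguments": {
  "increments": "0 -40 -542 10 -0.752;0 -40 -542 10 -0.752;0 -40 -542 10 -0.752;0 -40 -542 10 -0.752;0 -40 -542 10 -0.752"
}}

```text
t: 7.9
tool_pos: [0.4743, -0.1128, 0.3108]
orientation: [-0.956, 2.906, -0.036]
force: [0.9, 0.7, 0.4]
opening: 0.052
gripper_force: 0.0
```

Run:
```python
from plant import robot
from h import *
s=robot.read_state();go(s,(.50,-.44,.30),223)
```

```text
tool_pos [ 0.4743 -0.1128  0.3108] yaw -143.5 z [ 0.086  0.004 -0.996] shift mm [ 174.4 -278.    11.8] turn -0.113 rows 6.6
```

Call:
{"name": "arm_command", "arguments": {
  "increments": "0 174 -278 12 -0.113;0 174 -278 12 -0.113;0 174 -278 12 -0.113;0 174 -278 12 -0.113;0 174 -278 12 -0.113"
}}

```text
t: 8.4
tool_pos: [0.544, -0.1859, 0.3027]
orientation: [-1.02, 2.916, -0.092]
force: [-0.9, 0.9, 0.5]
opening: 0.0908
gripper_force: 0.0
```

Call:
{"name": "arm_command", "arguments": {
  "increments": "0 40 -65 0 0;0 40 -65 0 0;0 40 -65 0 0"
}}

```text
t: 8.7
tool_pos: [0.5655, -0.2371, 0.3049]
orientation: [-0.955, 2.957, -0.124]
force: [0.4, 0.1, -1.0]
opening: 0.0934
gripper_force: 0.0
```

Run:
```python
from plant import robot
from h import *
s=robot.read_state();m=robot.camera_model("wrist");i=robot.read_camera("wrist");cv2.imwrite("pics/w2.png",i)
import pickle;pickle.dump((s,m),open("w2.pkl","wb"));go(s,(.504,-.479,.10))
for p in((.487,-.403,.02),(.578,-.502,.02),(.482,-.5006,.02)):print(proj(m,p))
```

```text
tool_pos [ 0.5655 -0.2371  0.3049] yaw -144.2 z [ 0.055 -0.066 -0.996] shift mm [ 192.6 -142.1  216.8] turn 0 rows 6.5
[267.97058092  48.37877012]
[175.82940337  62.5526738 ]
[209.07420883  -1.77178438]
```

View pics/w2.png

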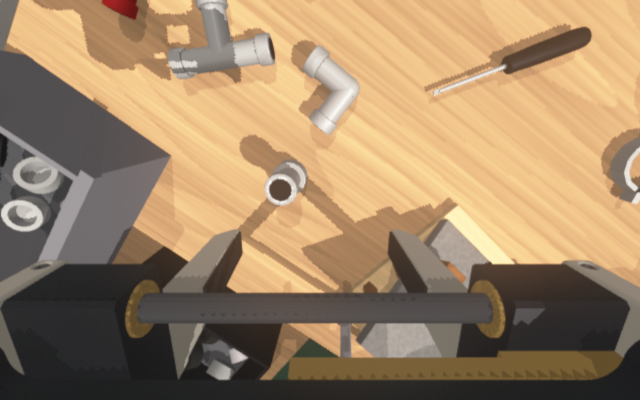

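The wrist view shows the grey tee at (215,45), run end (272,50), close to my estimate. It also shows that the last joint is at its range limit in this turn, so I'll use the half-turn-equivalent grasp, with tool x opposite to the branch.

Run:
```python
from plant import robot
from h import *
s=robot.read_state();print(s["q"].round(3));go(s,(.51,-.44,.28),43)
```

```text
[-0.459  0.075  1.439 -0.034  1.55  -2.657]
tool_pos [ 0.5652 -0.236   0.3048] yaw -144.1 z [ 0.054 -0.065 -0.996] shift mm [ 164.4 -130.5   35. ] turn 3.017 rows 20.1
```

Call:
{"name": "arm_command", "arguments": {
  "increments": "0 0 0 0 0.15;0 0 0 0 0.3;0 0 0 0 0.45;0 0 0 0 0.6;0 0 0 0 0.75"
}}

```text
t: 9.25
tool_pos: [0.5647, -0.2344, 0.3049]
orientation: [0.198, 3.075, -0.094]
force: [0.0, 0.0, 0.5]
opening: 0.0932
gripper_force: 0.0
```

Call:
{"name": "arm_command", "arguments": {
  "increments": "0 0 0 0 0.15;0 0 0 0 0.3;0 0 0 0 0.45;0 0 0 0 0.6;0 0 0 0 0.75"
}}

```text
t: 9.75
tool_pos: [0.5647, -0.2344, 0.3049]
orientation: [1.303, 2.773, -0.054]
force: [0.6, -0.3, -0.1]
opening: 0.093
gripper_force: 0.0
```

Run:
```python
from plant import robot
from h import *
s=robot.read_state();print(s["q"].round(3));go(s,(.51,-.44,.28),43)
```

```text
[-0.458  0.073  1.441 -0.034  1.55  -1.151]
tool_pos [ 0.5647 -0.2344  0.3049] yaw 129.7 z [ 0.055 -0.065 -0.996] shift mm [-120.8 -173.4   35.1] turn 1.513 rows 10.1
```

Call:
{"name": "arm_command", "arguments": {
  "increments": "0 -30 -40 5 0.15;0 -60 -85 15 0.3;0 -90 -130 25 0.45;0 -121 -173 35 0.6;0 -121 -173 35 0.75"
}}

```text
t: 10.25
tool_pos: [0.5093, -0.4444, 0.2789]
orientation: [2.228, 2.095, -0.01]
force: [-0.1, 0.2, 0.8]
opening: 0.0932
gripper_force: 0.0
```

Call:
{"name": "arm_command", "arguments": {
  "increments": "0 0 0 0 0.15;0 0 0 0 0.3;0 0 0 0 0.45;0 0 0 0 0.6;0 0 0 0 0.76"
}}

```text
t: 10.75
tool_pos: [0.5119, -0.4402, 0.2804]
orientation: [2.84, 1.14, 0.041]
force: [-0.3, 0.4, -0.6]
opening: 0.0928
gripper_force: 0.0
```

Run:
```python
from plant import robot
from h import *
import pickle
s=robot.read_state();m=robot.camera_model("wrist");i=robot.read_camera("wrist");cv2.imwrite("pics/w3.png",i);pickle.dump((s,m),open("w3.pkl","wb"))
print(s["q"].round(3));go(s,(.504,-.479,.10),43)
for p in((.487,-.403,.02),(.578,-.502,.02),(.482,-.5006,.02)):print(proj(m,p))
```

```text
[-0.782  0.242  1.298 -0.008  1.516  0.026]
tool_pos [ 0.5119 -0.4402  0.2804] yaw 43.7 z [ 0.055 -0.065 -0.996] shift mm [-31.6   7.2 181.8] turn 0.012 rows 3.7
[267.33517569 164.41121305]
[361.8227427  164.77789189]
[315.14691109 210.95960707]
```

View pics/w3.png

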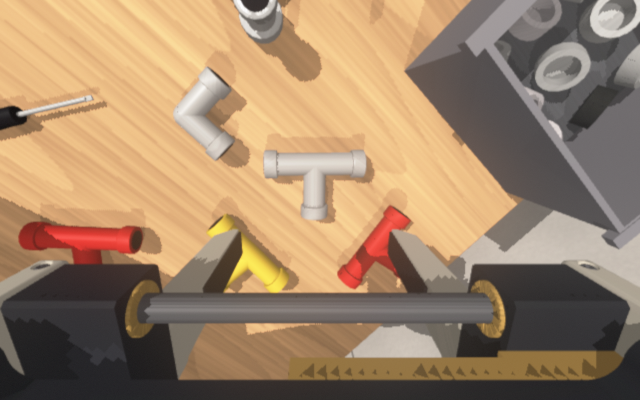

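The tee lies square in view: run ends at (264,164) and (366,164), branch end at (315,218). These match the prediction within 4 px. The finger lanes beside the branch are free.

Run:
```python
from h import *
import pickle
from plant import robot
_,m=pickle.load(open("w3.pkl","rb"))
i=cv2.imread("pics/w3.png");h=cv2.cvtColor(i,cv2.COLOR_BGR2HSV)
k=((h[...,1]<60)&(h[...,2]>110)).astype(np.uint8);k[:140]=0;k[225:]=0;k[:,:255]=0;k[:,375:]=0
n,l,st,ce=cv2.connectedComponentsWithStats(k);j=1+np.argmax(st[1:,4]);print(st[j])
a,b,e=[plane(m,x,.02) for x in((265,164),(365.5,164),(315,164))];be=plane(m,(315,217),.02)
print(a,b,np.linalg.norm(a-b),"branch",be,np.linalg.norm(be-e))
r=(b-a)/np.linalg.norm(b-a);az=np.degrees(np.arctan2(r[1],r[0]));o=(a+b)/2
x=np.array([np.cos(np.radians(az+90)),np.sin(np.radians(az+90)),0]);print("origin",o,"run az",az,"toolx",az+90)
s=robot.read_state();z=R.from_rotvec(s["orientation"]).as_matrix()[:,2]
for zz in(.10,.020):go(s,o-x*.047+[0,0,zz-.02]-z*.006,az+90)
```

```text
[ 263  150  103   70 3366]
[ 0.48524536 -0.400253    0.02      ] [ 0.58244009 -0.5051291   0.02      ] 0.14298885733373673 branch [ 0.47491332 -0.5070743   0.02      ] 0.08019836541043161
origin [ 0.53384272 -0.45269105  0.02      ] run az -47.17695097927988 toolx 42.82304902072012
tool_pos [ 0.5119 -0.4402  0.2804] yaw 43.2 z [ 0.055 -0.065 -0.996] shift mm [-38.7   8.4 175.9] turn 0.006 rows 3.6
tool_pos [ 0.5119 -0.4402  0.2804] yaw 43.2 z [ 0.055 -0.065 -0.996] shift mm [-38.4   1.7 255.7] turn 0.006 rows 5.2
```

Call:
{"name": "arm_command", "arguments": {
  "increments": "0 -38 8 40 0.006;0 -38 7 90 0.006;0 -38 6 140 0.006;0 -38 5 180 0.006;0 -38 5 195 0.006"
}}

```text
t: 11.3
tool_pos: [0.4959, -0.4806, 0.0798]
orientation: [2.847, 1.146, 0.035]
force: [-0.7, 1.2, -1.2]
opening: 0.0932
gripper_force: 0.0
```

Call:
{"name": "arm_command", "arguments": {
  "increments": "0 0 -2 35 0;0 0 -2 51 0;0 0 -2 51 0;0.3 0 -2 51 0;0.5 0 -2 51 0",
  "grip_force": 40
}}

```text
t: 11.8
tool_pos: [0.5009, -0.4872, 0.0377]
orientation: [2.838, 1.138, 0.041]
force: [0.1, -0.4, 0.3]
opening: 0.0813
gripper_force: 0.0
```

Call:
{"name": "arm_command", "arguments": {
  "increments": "1 0 0 0 0;1 0 0 0 0;1 0 0 0 0;1 0 0 0 0;1 0 0 0 0",
  "grip_force": 40
}}

```text
t: 12.3
tool_pos: [0.4995, -0.4859, 0.0346]
orientation: [2.842, 1.139, 0.039]
force: [0.9, -0.7, -0.5]
opening: 0.042
gripper_force: 0.0
```

Call:
{"name": "arm_command", "arguments": {
  "increments": "1 0 0 0 0;1 0 0 0 0;1 0 0 0 0;1 0 0 0 0",
  "grip_force": 40
}}

```text
t: 12.7
tool_pos: [0.4993, -0.4857, 0.0342]
orientation: [2.842, 1.139, 0.039]
force: [-0.9, 1.1, -1.6]
opening: 0.0311
gripper_force: 40.0
```

Call:
{"name": "arm_command", "arguments": {
  "increments": "1 0 0 -40 0;1 0 0 -80 0;1 0 0 -120 0;1 0 0 -120 0"
}}

```text
t: 13.1
tool_pos: [0.496, -0.4811, 0.1624]
orientation: [2.831, 1.134, 0.045]
force: [1.4, -1.6, -1.3]
opening: 0.031
gripper_force: 40.0
```

Run:
```python
from plant import robot
from h import *
s=robot.read_state();print(s["t"],s["force"],s["opening"],s["gripper_force"]);go(s,(.66,-.15,.42))
i=robot.read_camera("scene");k=robot.read_camera("side");cv2.imwrite("pics/x.png",i);cv2.imwrite("pics/y.png",k)
# tee silhouette height in views: grey blobs near the projected grip
m=robot.camera_model("side")
T=R.from_rotvec(s["orientation"]).as_matrix()
h=cv2.cvtColor(k,cv2.COLOR_BGR2HSV)
g=s["tool_pos"]+T[:,2]*.006
for n,p in(("grip",g),("run+",g+T[:,0]*.047+T[:,1]*.07),("run-",g+T[:,0]*.047-T[:,1]*.07),("run0",g+T[:,0]*.047)):
    u=proj(m,p);print(n,u,k[int(u[1]),int(u[0])])
```

```text
13.1 [ 1.38316722 -1.58253016 -1.31637706] 0.030992128393338828 39.98962998390198
tool_pos [ 0.496  -0.4811  0.1624] yaw 43.7 z [ 0.062 -0.074 -0.995] shift mm [ 345.6 -100.8 -270.7] turn 0 rows 9.0
grip [448.37486579 261.33795539] [149 155 157]
run+ [473.95977242 245.32577169] [196 211 221]
run- [417.61076811 247.96696507] [61 68 80]
run0 [445.63423809 246.65344757] [170 183 190]
```

Call:
{"name": "arm_command", "arguments": {
  "increments": "1 0 0 -100 0.1;1 60 0 -200 0.2;1 120 0 -270 0.35;1 180 0 -270 0.5;1 180 0 -270 0.65",
  "grip_force": 60
}}

```text
t: 13.7
tool_pos: [0.5659, -0.3836, 0.3596]
orientation: [3.072, 0.161, 0.072]
force: [1.1, 0.2, -4.0]
opening: 0.0311
gripper_force: 60.0
```

Run:
```python
from plant import robot
from h import *
s=robot.read_state();print(s["t"],s["q"].round(2),s["force"],s["opening"]);go(s,(.76,-.02,.43),-7.8)
```

```text
13.7 [-0.66  0.27  1.12 -0.02  1.67  0.8 ] [ 1.06825108  0.22822199 -3.95084533] 0.03113912064699717
tool_pos [ 0.5659 -0.3836  0.3596] yaw 6.1 z [ 0.05  -0.062 -0.997] shift mm [ 234.4 -336.1  -83.1] turn 0.242 rows 8.4
```

Call:
{"name": "arm_command", "arguments": {
  "increments": "1 234 -336 -83 0.12;1 234 -336 -83 0.24;1 234 -336 -83 0.24;1 234 -336 -83 0.24;1 234 -336 -83 0.24"
}}

```text
t: 14.2
tool_pos: [0.6805, -0.1641, 0.3994]
orientation: [3.074, -0.197, 0.08]
force: [1.7, -1.7, -4.3]
opening: 0.0305
gripper_force: 60.0
```

Run:
```python
from plant import robot
from h import *
s=robot.read_state();print(s["t"],s["q"].round(2),s["force"],s["opening"]);go(s,(.80,-.0,.43),-7.8)
```

```text
14.2 [-0.29  0.35  0.96 -0.05  1.77  1.4 ] [ 1.68849891 -1.65386159 -4.25238554] 0.030524914106080027
tool_pos [ 0.6805 -0.1641  0.3994] yaw -7.2 z [ 0.048 -0.063 -0.997] shift mm [  99.5 -176.1  -35.1] turn 0.01 rows 4.1
```

Call:
{"name": "arm_command", "arguments": {
  "increments": "1 100 -176 -35 0.01;1 100 -176 -35 0.01;1 100 -176 -35 0.01;1 100 -176 -35 0.01;1 150 -176 -60 0.01"
}}

```text
t: 14.7
tool_pos: [0.8108, -0.005, 0.4356]
orientation: [3.075, -0.201, 0.095]
force: [1.0, -0.6, -3.5]
opening: 0.0306
gripper_force: 60.0
```

Call:
{"name": "arm_command", "arguments": {
  "increments": "1 250 0 -250 0;1 250 0 -250 0;1 250 0 -250 0;1 250 0 -250 0;1 250 0 -250 0"
}}

```text
t: 15.2
tool_pos: [0.7971, -0.0222, 0.5001]
orientation: [3.07, -0.21, 0.18]
force: [-0.3, -0.6, -3.2]
opening: 0.0307
gripper_force: 60.0
```

Run:
```python
from plant import robot
from h import *
s=robot.read_state();print(s["t"],s["q"].round(2),s["force"],s["opening"]);go(s,(.80,-.0,.43),-7.8)
```

```text
15.2 [-0.07  0.88  0.02 -0.07  2.12  1.6 ] [-0.28583616 -0.62334995 -3.2190979 ] 0.030694466131052266
tool_pos [ 0.7971 -0.0222  0.5001] yaw -7.7 z [ 0.112 -0.067 -0.991] shift mm [ -8.5 -25.9  68.4] turn 0.002 rows 1.5
```

Call:
{"name": "arm_command", "arguments": {
  "increments": "1 250 0 -250 0;1 250 0 -250 0;1 250 0 -250 0;1 250 0 -250 0;1 250 0 -250 0"
}}

```text
t: 15.7
tool_pos: [0.7793, -0.03, 0.5436]
orientation: [3.067, -0.207, 0.239]
force: [0.0, 0.3, -3.9]
opening: 0.0309
gripper_force: 60.0
```

Call:
{"name": "arm_command", "arguments": {
  "increments": "1 250 0 0 0;1 250 0 0 0;1 250 0 0 0;1 250 0 0 0;1 250 0 0 0"
}}

```text
t: 16.2
tool_pos: [0.8367, -0.05, 0.4861]
orientation: [3.061, -0.205, 0.302]
force: [-0.6, 0.5, -3.7]
opening: 0.0307
gripper_force: 60.0
```

Run:
```python
from plant import robot
from h import *
s=robot.read_state();print(s["t"],s["q"].round(2),s["force"],s["opening"]);go(s,(.80,-.0,.43),-7.8)
```

```text
16.2 [-0.1   0.9   0.02 -0.06  2.02  1.58] [-0.61404396  0.5434036  -3.71909153] 0.030690034198897907
tool_pos [ 0.8367 -0.05    0.4861] yaw -7.4 z [ 0.19  -0.071 -0.979] shift mm [-53.1 -47.   44.4] turn 0.007 rows 1.7
```

Call:
{"name": "arm_command", "arguments": {
  "increments": "1 250 0 -150 0;1 250 0 -150 0;1 250 0 -150 0;1 250 0 -150 0;1 250 0 -150 0"
}}

```text
t: 16.7
tool_pos: [0.8343, -0.0573, 0.5187]
orientation: [3.052, -0.202, 0.38]
force: [0.5, -0.0, -3.4]
opening: 0.031
gripper_force: 60.0
```

Call:
{"name": "arm_command", "arguments": {
  "increments": "1 250 0 -150 0;1 250 0 -150 0;1 250 0 -150 0;1 250 0 -150 0;1 250 0 -150 0"
}}

```text
t: 17.2
tool_pos: [0.8311, -0.0634, 0.5469]
orientation: [3.042, -0.199, 0.448]
force: [-0.6, 0.4, -4.5]
opening: 0.0308
gripper_force: 60.0
```

Call:
{"name": "arm_command", "arguments": {
  "increments": "1 250 0 -150 0;1 250 0 -150 0;1 250 0 -150 0;1 250 0 -150 0;1 250 0 -150 0"
}}

```text
t: 17.7
tool_pos: [0.8254, -0.0678, 0.578]
orientation: [3.03, -0.197, 0.518]
force: [-0.7, 0.4, -4.2]
opening: 0.0313
gripper_force: 60.0
```

Run:
```python
from plant import robot
from h import *
s=robot.read_state();print(s["t"],s["q"].round(2),s["force"],s["opening"]);go(s,(.80,-.0,.43),-7.8)
```

```text
17.7 [-0.13  0.79  0.02 -0.04  1.98  1.55] [-0.68112015  0.35762303 -4.21744563] 0.03128165376095654
tool_pos [ 0.8254 -0.0678  0.578 ] yaw -7.0 z [ 0.327 -0.082 -0.942] shift mm [-81.1 -69.4 125.5] turn 0.014 rows 3.3
```

Call:
{"name": "arm_command", "arguments": {
  "increments": "1 250 0 -120 0;1 250 0 -120 0;1 250 0 -120 0;1 250 0 -120 0;1 250 0 -120 0"
}}

```text
t: 18.2
tool_pos: [0.8279, -0.0728, 0.5984]
orientation: [3.016, -0.194, 0.588]
force: [-0.2, 0.3, -4.6]
opening: 0.031
gripper_force: 60.0
```

Call:
{"name": "arm_command", "arguments": {
  "increments": "1 250 20 -120 0;1 250 20 -120 0;1 250 20 -120 0;1 250 20 -120 0;1 250 20 -120 0"
}}

```text
t: 18.7
tool_pos: [0.8258, -0.0879, 0.6235]
orientation: [2.999, -0.192, 0.659]
force: [0.3, -0.1, -4.2]
opening: 0.0311
gripper_force: 60.0
```

Call:
{"name": "arm_command", "arguments": {
  "increments": "1 250 20 -120 0;1 250 20 -120 0;1 250 20 -120 0"
}}

```text
t: 19.0
tool_pos: [0.825, -0.0969, 0.6476]
orientation: [2.98, -0.189, 0.731]
force: [0.1, -0.6, -4.0]
opening: 0.0309
gripper_force: 60.0
```

Run:
```python
from plant import robot
from h import *
s=robot.read_state();print(s["t"],s["q"].round(2),s["force"],s["opening"]);go(s,(.80,-.0,.43),-7.8)
T=R.from_rotvec(s["orientation"]).as_matrix();print(T.round(3));print("bed want z",-B()[:,2])
```

```text
19.0 [-0.17  0.72  0.02 -0.02  1.91  1.52] [ 0.07148926 -0.63313702 -3.98027326] 0.03086626491473421
tool_pos [ 0.825  -0.0969  0.6476] yaw -6.7 z [ 0.457 -0.095 -0.885] shift mm [-133.2 -100.5  171.9] turn 0.02 rows 4.8
[[ 0.879 -0.135  0.457]
 [-0.103 -0.99  -0.095]
 [ 0.465  0.036 -0.885]]
bed want z [ 0.49537392 -0.06785779 -0.866     ]
```

```bash
cat > tee.py <<'E'
from plant import robot
from h import *
import pickle
# tee pose in the tool frame as it was at the grasp (tee level on the table)
sp,_=pickle.load(open("w3.pkl","rb"));Tp=R.from_rotvec(sp["orientation"]).as_matrix()
tcp=np.array([.4993,-.4857,.0342]);o=np.array([.53384,-.45269,.02])
a=np.radians(42.82);Rt=np.array([[np.cos(a),-np.sin(a),0],[np.sin(a),np.cos(a),0],[0,0,1]]) # tee x = up from branch
To=Tp.T@(o-tcp);Tr=Tp.T@Rt
E
python3 - <<'E'
from tee import *
s=robot.read_state();m=robot.camera_model("wrist");i=robot.read_camera("wrist");cv2.imwrite("pics/w4.png",i);pickle.dump((s,m),open("w4.pkl","wb"))
T=R.from_rotvec(s["orientation"]).as_matrix();O=s["tool_pos"]+T@To;Q=T@Tr
print("tee origin in tool",To*1000);print("tee axes in bed\n",(B().T@Q).round(3))
for n,p in(("end+",(0,.07,0)),("end-",(0,-.07,0)),("mid",(0,0,0)),("branch",(-.078,0,0))):print(n,proj(m,O+Q@np.array(p)))
E
```

```text
tee origin in tool [47.85427508 -1.1714862  13.8891208 ]
tee axes in bed
 [[ 0.999  0.     0.035]
 [ 0.002  0.999 -0.053]
 [-0.035  0.053  0.998]]
end+ [180.44158374 172.82183395]
end- [434.92168504 172.23142005]
mid [312.58262484 172.51525631]
branch [310.88553614 294.45123475]
```

View pics/w4.png

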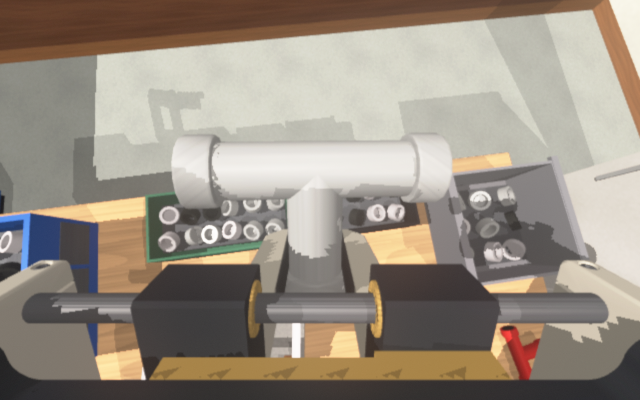

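The tee is held square in the fingers: run from (173,172) to (450,167), branch straight at u=315, no droop. Next I'll refine the bed's sideways position from the arrow and the brown blocks.

Run:
```python
from tee import *
for n,f in(("side","side0"),("scene","scene0"),("wrist","w1")):
    m=pickle.load(open("w1.pkl","rb"))[1] if n=="wrist" else robot.camera_model(n)
    i=cv2.imread(f"pics/{f}.png");u=proj(m,bed((-96,0,0)));x,y=u.round().astype(int)
    g=cv2.cvtColor(i,cv2.COLOR_BGR2GRAY)[y-7:y+8,x-8:x+9].astype(float);w=np.clip(np.median(g)*.72-g,0,None)
    v,h=np.mgrid[-7:8,-8:9];c=np.array([(w*h).sum(),(w*v).sum()])/w.sum()+[x,y]
    print(n,"arrow pred",u.round(1),"obs",c.round(1),onbed(m,c,0).round(1))
    hs=cv2.cvtColor(i,cv2.COLOR_BGR2HSV);k=((hs[...,0]<14)&(hs[...,1]>110)&(hs[...,2]>50)).astype(np.uint8)
    for q in((-35,68,38),(-35,-68,38)):
        a,b=proj(m,bed(q)).round().astype(int);l,st,ce=cv2.connectedComponentsWithStats(k)[1:];
        j=[(st[t][:4].tolist(),st[t][4]) for t in range(1,len(st)) if abs(ce[t]-[a,b]).max()<18 and st[t][4]>12];print(q,(a,b),j)
    for q in((-46,52,38),(-46,-52,38),(-46,-87,38),(20,-74.5,30),(20,-87,30),(-46,87,38),(-46,-52,0),(-46,52,0)):print("   ",q,proj(m,bed(q)).round(1))
```

```text
side arrow pred [316.9 183.4] obs [315.6 184.6] [-101.7    0.7   -0. ]
(-35, 68, 38) (np.int64(312), np.int64(153)) [([308, 144, 17, 19], np.int32(135))]
(-35, -68, 38) (np.int64(338), np.int64(176)) [([334, 168, 22, 18], np.int32(163)), ([353, 184, 5, 9], np.int32(26))]
    (-46, 52, 38) [313.  158.4]
    (-46, -52, 38) [332.7 175.6]
    (-46, -87, 38) [339.6 181.6]
    (20, -74.5, 30) [352.8 165.1]
    (20, -87, 30) [355.4 167.2]
    (-46, 87, 38) [306.8 152.9]
    (-46, -52, 0) [337.5 180.8]
    (-46, 52, 0) [318.  163.8]
scene arrow pred [376.4 245. ] obs [378.  245.1] [-97.5   5.1   0. ]
(-35, 68, 38) (np.int64(399), np.int64(240)) [([395, 244, 11, 13], np.int32(91))]
(-35, -68, 38) (np.int64(355), np.int64(236)) [([349, 235, 13, 16], np.int32(131))]
    (-46, 52, 38) [394.  238.9]
    (-46, -52, 38) [360.5 235.3]
    (-46, -87, 38) [349.3 234.2]
    (20, -74.5, 30) [351.6 242.1]
    (20, -87, 30) [347.5 241.7]
    (-46, 87, 38) [405.4 240.1]
    (-46, -52, 0) [359.4 247.1]
    (-46, 52, 0) [392.8 250.7]
wrist arrow pred [281.9 197.1] obs [281.9 194.2] [-1.018e+02 -1.000e-01 -0.000e+00]
(-35, 68, 38) (np.int64(318), np.int64(226)) [([309, 219, 20, 30], np.int32(389))]
(-35, -68, 38) (np.int64(240), np.int64(226)) [([229, 219, 24, 16], np.int32(301))]
    (-46, 52, 38) [308.4 219.7]
    (-46, -52, 38) [249.2 220. ]
    (-46, -87, 38) [229.3 220.2]
    (20, -74.5, 30) [235.5 258.6]
    (20, -87, 30) [228.3 258.6]
    (-46, 87, 38) [328.3 219.5]
    (-46, -52, 0) [253.8 223.1]
    (-46, 52, 0) [308.9 222.7]
```

```bash
cat >> tee.py <<'E'
To[1]=0
def seat(b):
    s=robot.read_state();T=R.from_rotvec(s["orientation"]).as_matrix();O=s["tool_pos"]+T@To
    print("t",s["t"],"force",s["force"].round(1),"tee at bed",tobed(O).round(1));go(s,bed(b)-T@To)
E
python3 - <<'E'
from tee import *
seat((4,0,270));seat((4,0,120));seat((4,0,24))
E
```

```text
t 19.05 force [-0.9 -0.3 -4.2] tee at bed [ 508.  -103.8  368.5]
tool_pos [ 0.8246 -0.0973  0.6482] yaw -6.7 z [ 0.457 -0.095 -0.884] shift mm [-497.9 -116.2  114.7] turn 0 rows 10.5
t 19.05 force [-0.9 -0.3 -4.2] tee at bed [ 508.  -103.8  368.5]
tool_pos [ 0.8246 -0.0973  0.6482] yaw -6.7 z [ 0.457 -0.095 -0.884] shift mm [-491.9 -120.9  264.5] turn 0 rows 11.4
t 19.05 force [-0.9 -0.3 -4.2] tee at bed [ 508.  -103.8  368.5]
tool_pos [ 0.8246 -0.0973  0.6482] yaw -6.7 z [ 0.457 -0.095 -0.884] shift mm [-488.1 -124.   360.4] turn 0 rows 12.4
```

Call:
{"name": "arm_command", "arguments": {
  "increments": "1 -498 -116 60 0;1 -498 -116 60 0;1 -498 -116 60 0;1 -498 -116 60 0;1 -498 -116 60 0"
}}

```text
t: 19.55
tool_pos: [0.7164, -0.0503, 0.5713]
orientation: [2.98, -0.189, 0.729]
force: [0.5, 1.1, -2.5]
opening: 0.0311
gripper_force: 60.0
```

Call:
{"name": "arm_command", "arguments": {
  "increments": "1 -255 -60 60 0;1 -255 -60 60 0;1 -255 -60 60 0;1 -255 -60 60 0;1 -255 -60 60 0"
}}

```text
t: 20.05
tool_pos: [0.5399, 0.0244, 0.4093]
orientation: [2.981, -0.189, 0.728]
force: [0.0, 0.1, -3.8]
opening: 0.0309
gripper_force: 60.0
```

Run:
```python
from tee import *
seat((4,0,270));seat((4,0,120))
```

```text
t 20.05 force [ 0.   0.1 -3.8] tee at bed [130.  -21.9 310.8]
tool_pos [0.5399 0.0244 0.4093] yaw -6.7 z [ 0.455 -0.094 -0.886] shift mm [-123.7  -25.5   45.3] turn 0 rows 2.7
t 20.05 force [ 0.   0.1 -3.8] tee at bed [130.  -21.9 310.8]
tool_pos [0.5399 0.0244 0.4093] yaw -6.7 z [ 0.455 -0.094 -0.886] shift mm [-117.4  -30.1  195. ] turn 0 rows 4.6
```

Call:
{"name": "arm_command", "arguments": {
  "increments": "1 -60 -12 20 0;1 -124 -26 45 0;1 -122 -27 75 0;1 -120 -28 120 0;1 -120 -28 140 0"
}}

```text
t: 20.55
tool_pos: [0.5014, 0.0511, 0.2251]
orientation: [2.983, -0.187, 0.721]
force: [-0.4, -0.2, -3.9]
opening: 0.0305
gripper_force: 60.0
```

Run:
```python
from tee import *
seat((4,0,120));seat((3,0,50));seat((3,0,22))
```

```text
t 20.55 force [-0.4 -0.2 -3.9] tee at bed [  1.7  -0.6 171.9]
tool_pos [0.5014 0.0511 0.2251] yaw -6.6 z [ 0.451 -0.094 -0.888] shift mm [ 4.7 -2.1 51.7] turn 0 rows 1.0
t 20.55 force [-0.4 -0.2 -3.9] tee at bed [  1.7  -0.6 171.9]
tool_pos [0.5014 0.0511 0.2251] yaw -6.6 z [ 0.451 -0.094 -0.888] shift mm [  7.   -4.3 121.7] turn 0 rows 2.4
t 20.55 force [-0.4 -0.2 -3.9] tee at bed [  1.7  -0.6 171.9]
tool_pos [0.5014 0.0511 0.2251] yaw -6.6 z [ 0.451 -0.094 -0.888] shift mm [  8.3  -5.2 149.6] turn 0 rows 3.0
```

Call:
{"name": "arm_command", "arguments": {
  "increments": "1 3 -2 40 0;1 6 -4 80 0;1 7 -4 105 0;1 7 -4 118 0;1 7 -4 118 0"
}}

```text
t: 21.05
tool_pos: [0.5623, 0.0425, 0.1258]
orientation: [2.982, -0.189, 0.721]
force: [-0.1, -0.3, -3.9]
opening: 0.0307
gripper_force: 60.0
```

Run:
```python
from tee import *
seat((3,0,22))
m=robot.camera_model("side");i=robot.read_camera("side");cv2.imwrite("pics/s5.png",i)
s=robot.read_state();T=R.from_rotvec(s["orientation"]).as_matrix();O=s["tool_pos"]+T@To
h=cv2.cvtColor(i,cv2.COLOR_BGR2HSV)
for sg in(-.07,.07):
    u=proj(m,O+T[:,1]*sg);print(u.round(1));x,y=u.round().astype(int)
k=((h[...,0]<14)&(h[...,1]>110)&(h[...,2]>50)).astype(np.uint8)[130:200,290:370]
print([st.tolist() for st in cv2.connectedComponentsWithStats(k)[2][1:] if st[4]>12])
x,y=proj(m,O+T[:,1]*.07).round().astype(int);print(i[y-8:y+9,x-14:x+15:2].mean(2).astype(int))
```

```text
t 21.05 force [-0.1 -0.3 -3.9] tee at bed [ 5.3 -0.9 55.2]
tool_pos [0.5623 0.0425 0.1258] yaw -6.7 z [ 0.45  -0.095 -0.888] shift mm [-0.7 -2.  33.2] turn 0 rows 0.7
[318.7 141.7]
[345.8 163. ]
[[44, 39, 23, 17, 163], [63, 54, 6, 9, 26]]
[[116 126 228 243 229 208 201 197 199 203 202 202 200 201 202]
 [127 105 186 248 237 226 206 193 196 200 199 201 201 204 203]
 [128 125 170 241 247 233 226 212 184 197 200 200 200 200 202]
 [139 144 166 220 246 242 234 219 177 199 198 199 200 199 201]
 [146 145 155 191 233 248 242 225 203 181 199 200 201 202 199]
 [147 130 142 165 215 243 247 225 160 140 197 201 202 201 199]
 [137 111 127 151 190 230 246 178 112 115 182 203 204 200 201]
 [118 101 113 139 177 218 225 122  65  77 162 203 204 202 204]
 [105 101 106 125 176 200 175  81  54  70 124 191 201 202 204]
 [100 101 102 117 164 187 128  56  52  79 108 139 196 202 204]
 [100 101 101 109 150 171 104  51  52  87 104 126 169 204 206]
 [103 101 101 106 134 149  90  51  57  94 101 124 137 195 201]
 [102 100 102 101 116 136  78  51  71  99 103 120 129 165 201]
 [100 100 102 102 105 125  80  64  94 102 105 114 129 133 192]
 [ 99 101 102 101 104 115 110 109 106 104 107 102 118 126 141]
 [105 101 102 107 116 117 113 106 101 103 102  94 104 125 131]
 [137 102 107 143 125 123 105 102 102 103  99  93  93 121 130]]
```

Call:
{"name": "arm_command", "arguments": {
  "increments": "1 0 -1 10 0;1 0 -2 18 0;1 0 -3 24 0;1 0 -3 24 0"
}}

```text
t: 21.5
tool_pos: [0.5747, 0.0436, 0.1064]
orientation: [2.981, -0.189, 0.726]
force: [-0.2, -0.3, -4.9]
opening: 0.0309
gripper_force: 60.0
```

Call:
{"name": "arm_command", "arguments": {
  "increments": "1 0 0 3 0;1 0 0 6 0;1 0 0 6 0"
}}

```text
t: 21.8
tool_pos: [0.578, 0.043, 0.1021]
orientation: [2.981, -0.189, 0.728]
force: [-1.6, 0.8, -2.1]
opening: 0.0312
gripper_force: 60.0
```

Run:
```python
from tee import *
seat((3,0,20))
```

```text
t 21.8 force [-1.6  0.8 -2.1] tee at bed [ 6.9  1.7 27.1]
tool_pos [0.578  0.043  0.1021] yaw -6.7 z [ 0.455 -0.094 -0.886] shift mm [-3.6  1.4  7.4] turn 0 rows 0.2
```

Call:
{"name": "arm_command", "arguments": {
  "increments": "1 -1 0 2 0;1 -3 1 4 0;1 -3 1 4 0"
}}

```text
t: 22.1
tool_pos: [0.5777, 0.0423, 0.0982]
orientation: [2.98, -0.188, 0.732]
force: [-2.7, 4.7, 3.4]
opening: 0.031
gripper_force: 60.0
```

Run:
```python
from tee import *
seat((3,0,20))
```

```text
t 22.1 force [-2.7  4.7  3.4] tee at bed [ 4.8  1.1 24. ]
tool_pos [0.5777 0.0423 0.0982] yaw -6.6 z [ 0.457 -0.094 -0.885] shift mm [-1.7  0.9  4.1] turn 0 rows 0.1
```

Call:
{"name": "arm_command", "arguments": {
  "increments": "1 -1 0 2 0;1 -3 0 3 0;1 -3 0 3 0",
  "grip_force": 15
}}

```text
t: 22.4
tool_pos: [0.5751, 0.0418, 0.0925]
orientation: [2.981, -0.189, 0.727]
force: [-0.1, 1.7, -2.1]
opening: 0.0315
gripper_force: 15.0
```

Run:
```python
from tee import *
seat((2,0,20))
m=robot.camera_model("side");i=robot.read_camera("side");cv2.imwrite("pics/s6.png",i)
u=proj(m,bed((0,-70,20)));print(u);x,y=u.round().astype(int);print(i[y-8:y+9,x-14:x+15:2].mean(2).astype(int))
```

```text
t 22.4 force [-0.1  1.7 -2.1] tee at bed [-0.2  0.2 20.1]
tool_pos [0.5751 0.0418 0.0925] yaw -6.7 z [ 0.454 -0.095 -0.886] shift mm [2.2 0.2 0. ] turn 0 rows 0.0
[348.6497487  170.43324025]
[[104 125 201 249 247 230 165 142 144 196 204 203 204 205 202]
 [125 108 169 235 249 240 224 160 140 166 198 202 206 207 203]
 [130 120 155 216 236 242 233 193 140 133 170 205 204 206 201]
 [134 142 151 186 222 242 234 157 122 125 136 200 206 205 200]
 [148 140 137 162 210 236 214  92  79 116 127 168 203 202 201]
 [147 121 119 146 187 225 142  60  88 110 127 137 195 204 203]
 [139 108 109 135 175 190  98  65 135 139 122 129 165 200 203]
 [119 103 102 125 172 166  69  99 155 141 104 125 130 172 207]
 [105 104 105 113 157 139  68 135 156 108  95 117 126 139 199]
 [104 118 122 110 140 124 102 154 140  94  94 103 128 130 150]
 [105 137 154 110 119 117 136 160 110  92  91 108 128 126 123]
 [117 147 157 141 122 133 156 144  95  94  89 114 125 125 109]
 [129 144 157 165 131 143 159 114  93  91  97 125 130 120 105]
 [128 153 157 165 156 154 147  94  93  91 112 127 130 110 112]
 [106 152 122 160 163 151 117  92  92  95 123 126 121 107 121]
 [107 116 111 138 149 109  95  94  92 110 129 127 112 108 133]
 [102 109 110 112 112  92  95  93  92 116 127 122 108 121 145]]
```

The tee sits at about bed (0,0,20), and the cheek now hides its lower end. I'll open part way, staying clear of the blocks, and back out.

Call:
{"name": "arm_command", "arguments": {
  "increments": "0.6 0 0 0 0;0.5 0 0 0 0;0.5 0 0 0 0;0.5 0 0 0 0"
}}

```text
t: 22.85
tool_pos: [0.5758, 0.0419, 0.0934]
orientation: [2.981, -0.189, 0.729]
force: [-0.4, 0.2, 0.6]
opening: 0.0461
gripper_force: 0.0
```

Run:
```python
from tee import *
seat((2,0,20));s=robot.read_state();print(s["opening"])
m=robot.camera_model("side");i=robot.read_camera("side");cv2.imwrite("pics/s7.png",i)
j=cv2.imread("pics/s6.png");d=cv2.absdiff(i,j).max(2);print((d[120:200,290:400]>40).sum(), np.argwhere(d[120:200,290:400]>40).mean(0)+[120,290])
```

```text
t 22.85 force [-0.4  0.2  0.6] tee at bed [ 0.8  0.4 20.6]
tool_pos [0.5758 0.0419 0.0934] yaw -6.7 z [ 0.455 -0.094 -0.885] shift mm [1.2 0.4 0.6] turn 0 rows 0.0
0.04611595530333562
32 [154.5    319.8125]
```

Call:
{"name": "arm_command", "arguments": {
  "increments": "0.5 0 0 -30 0;0.5 0 0 -80 0;0.5 0 0 -130 0;0.5 -20 0 -160 0;0.5 -20 0 -160 0"
}}

```text
t: 23.4
tool_pos: [0.4856, 0.06, 0.2315]
orientation: [2.979, -0.188, 0.742]
force: [-0.5, 0.2, 0.2]
opening: 0.0466
gripper_force: 0.0
```

Run:
```python
from tee import *
s=robot.read_state();m=robot.camera_model("wrist");i=robot.read_camera("wrist");cv2.imwrite("pics/w5.png",i);print(s["t"],s["q"].round(2))
h=cv2.cvtColor(i,cv2.COLOR_BGR2HSV)
for n,p in(("o",(0,0,20)),("e+",(0,70,20)),("e-",(0,-70,20)),("b",(-78,0,20)),("top b",(-60,0,40)),("corner bl",(-46,52,38)),("lever tip",(67,110,49))):print(n,p,proj(m,bed(p)).round(1))
k=((h[...,1]<40)&(h[...,2]>150)).astype(np.uint8);st=cv2.connectedComponentsWithStats(k);print([(a.tolist(),c.round(1).tolist()) for a,c in zip(st[2][1:],st[3][1:]) if a[4]>300])
ms=robot.camera_model("side");j=robot.read_camera("side");cv2.imwrite("pics/s8.png",j)
hs=cv2.cvtColor(j,cv2.COLOR_BGR2HSV);k=((hs[...,1]<40)&(hs[...,2]>160)).astype(np.uint8);k[:125]=0;k[200:]=0;k[:,:280]=0;k[:,380:]=0
st=cv2.connectedComponentsWithStats(k);print([(a.tolist(),c.round(1).tolist()) for a,c in zip(st[2][1:],st[3][1:]) if a[4]>60])
for p in((0,0,20),(0,70,20),(0,-70,20),(-78,0,20)):print(proj(ms,bed(p)).round(1))
```

```text
23.4 [ 0.13 -0.64  2.23 -0.17  1.09  1.87]
o (0, 0, 20) [315.9 128. ]
e+ (0, 70, 20) [251.3 127. ]
e- (0, -70, 20) [379.6 129. ]
b (-78, 0, 20) [314.6 195.9]
top b (-60, 0, 40) [315.5 186. ]
corner bl (-46, 52, 38) [267.4 172.5]
lever tip (67, 110, 49) [197.3  53.3]
[([185, 0, 310, 32, 5463], [385.8, 11.6]), ([163, 25, 116, 190, 9827], [207.9, 92.5]), ([273, 28, 138, 75, 8495], [346.2, 63.3]), ([514, 93, 79, 58, 1756], [548.4, 122.5]), ([247, 112, 147, 105, 8893], [324.1, 163.2]), ([217, 140, 34, 76, 1615], [232.0, 183.2]), ([541, 189, 88, 61, 2680], [580.6, 223.9]), ([64, 226, 26, 50, 613], [79.1, 249.3]), ([546, 273, 94, 70, 2201], [604.4, 306.4]), ([239, 305, 163, 10, 1075], [323.2, 309.8])]
[([316, 125, 28, 24, 355], [331.0, 134.5]), ([342, 125, 25, 6, 93], [352.9, 126.8]), ([340, 133, 40, 38, 813], [358.9, 151.9]), ([305, 144, 45, 42, 547], [325.6, 164.5]), ([291, 154, 21, 20, 224], [300.7, 163.0]), ([283, 168, 16, 11, 71], [290.8, 173.5]), ([315, 180, 28, 20, 305], [330.4, 190.8]), ([301, 185, 22, 15, 100], [311.3, 192.1])]
[334.9 158.9]
[321.8 148. ]
[348.6 170.4]
[318.1 176.7]
```

Run:
```python
import cv2
i=cv2.imread("pics/w5.png");h=cv2.cvtColor(i,cv2.COLOR_BGR2HSV)
for v in(118,126,134,142):print(v,i[v,236:400:4].mean(1).astype(int).tolist())
for v in(165,180,192,200,208):print(v,i[v,285:347:3].mean(1).astype(int).tolist())
for u in(262,290,316,342,372):print(u,i[100:230:4,u].mean(1).astype(int).tolist())
```

```text
118 [99, 137, 107, 223, 219, 220, 218, 148, 204, 220, 217, 220, 220, 218, 219, 221, 220, 220, 222, 221, 221, 223, 222, 223, 224, 223, 223, 224, 211, 224, 224, 210, 222, 229, 223, 222, 219, 90, 97, 129, 149]
126 [99, 129, 108, 228, 227, 231, 227, 157, 233, 233, 233, 233, 233, 233, 234, 234, 234, 234, 233, 234, 234, 233, 233, 233, 232, 232, 232, 232, 231, 231, 230, 230, 227, 224, 226, 226, 227, 98, 122, 149, 156]
134 [99, 127, 133, 195, 211, 210, 214, 168, 195, 204, 204, 203, 202, 202, 201, 201, 202, 201, 201, 226, 226, 206, 199, 198, 198, 196, 197, 196, 196, 195, 194, 193, 169, 195, 198, 199, 200, 87, 127, 150, 138]
142 [85, 89, 105, 93, 145, 144, 147, 140, 108, 119, 124, 122, 123, 121, 122, 120, 130, 208, 222, 228, 226, 209, 176, 140, 126, 126, 125, 124, 125, 117, 115, 122, 159, 146, 148, 151, 125, 89, 144, 150, 129]
165 [103, 103, 128, 109, 105, 151, 203, 217, 223, 227, 222, 221, 203, 181, 148, 128, 124, 125, 125, 126, 119]
180 [151, 135, 135, 152, 152, 157, 196, 217, 223, 227, 223, 221, 205, 182, 150, 131, 127, 129, 129, 127, 129]
192 [170, 157, 177, 183, 172, 187, 210, 219, 224, 2
[... 424 characters left out ...]
8, 174, 186, 182, 182]
290 [125, 125, 124, 116, 152, 227, 230, 230, 214, 190, 139, 116, 123, 104, 130, 121, 122, 121, 106, 108, 136, 174, 174, 171, 184, 175, 182, 186, 183, 206, 238, 236, 235]
316 [138, 126, 128, 114, 155, 230, 231, 228, 225, 226, 224, 225, 225, 224, 224, 223, 223, 223, 223, 222, 223, 221, 222, 222, 222, 210, 118, 126, 86, 141, 238, 237, 235]
342 [161, 128, 126, 123, 157, 231, 231, 226, 207, 185, 147, 121, 124, 128, 126, 127, 126, 124, 127, 129, 127, 127, 126, 124, 129, 129, 176, 178, 182, 191, 238, 236, 235]
372 [186, 132, 132, 145, 193, 228, 227, 222, 208, 186, 167, 125, 97, 126, 154, 146, 144, 148, 153, 158, 183, 183, 177, 181, 180, 186, 184, 184, 185, 175, 237, 237, 234]
```

The tee is seated: run u 247–383, centre 315 against 315.4 predicted, branch straight at u≈316. Next I'll half-turn the tool so the camera faces the robot, then close the lever.

Call:
{"name": "arm_command", "arguments": {
  "increments": "1 -10 0 -15 -0.15;1 -20 0 -30 -0.3;1 -20 0 -30 -0.45;1 -20 0 -30 -0.6;1 -20 0 -30 -0.75",
  "grip_force": 20
}}

```text
t: 24.0
tool_pos: [0.4539, 0.0637, 0.2406]
orientation: [2.701, 0.88, 0.602]
force: [-0.6, -0.7, 0.1]
opening: 0.0112
gripper_force: 0.0
```

Call:
{"name": "arm_command", "arguments": {
  "increments": "1 0 0 0 -0.15;1 0 0 0 -0.3;1 0 0 0 -0.45;1 0 0 0 -0.6;1 0 0 0 -0.75"
}}

```text
t: 24.5
tool_pos: [0.4538, 0.0637, 0.2403]
orientation: [2.111, 1.742, 0.416]
force: [-0.3, -0.0, -0.8]
opening: 0.0007
gripper_force: 0.0
```

Call:
{"name": "arm_command", "arguments": {
  "increments": "1 0 0 0 -0.15;1 0 0 0 -0.3;1 0 0 0 -0.45;1 0 0 0 -0.6;1 0 0 0 -0.75"
}}

```text
t: 25.0
tool_pos: [0.4538, 0.0637, 0.2403]
orientation: [1.298, 2.342, 0.192]
force: [0.3, 1.3, 0.1]
opening: 0.0005
gripper_force: 0.0
```

Call:
{"name": "arm_command", "arguments": {
  "increments": "1 0 0 0 -0.15;1 0 0 0 -0.3;1 0 0 0 -0.45;1 0 0 0 -0.6;1 0 0 0 -0.75"
}}

```text
t: 25.5
tool_pos: [0.4538, 0.0636, 0.2403]
orientation: [0.348, 2.641, -0.05]
force: [0.1, 0.4, 0.1]
opening: 0.0005
gripper_force: 0.0
```

```bash
cat >> tee.py <<'E'
def lev(s,th,r,gap=0,z=40):
    """tip of closed fingers beside the handle at lever angle th; shift in tool axes"""
    h=np.array([-np.sin(th),np.cos(th)]);t=np.array([np.cos(th),np.sin(th)])
    c=[0,110]+r*h-(10+7.5*abs(np.cos(th))+17.5*abs(np.sin(th))+gap)*t
    T=R.from_rotvec(s["orientation"]).as_matrix();p=bed([*c,z])-T[:,2]*.025
    print(round(th,2),np.round(c,0),(T.T@(p-s["tool_pos"])*1000).round(1))
E
python3 - <<'E'
from tee import *
s=robot.read_state();print(s["t"],s["q"].round(2),s["opening"]);go(s,s["tool_pos"],172)
T=R.from_rotvec(s["orientation"]).as_matrix();print((B().T@T).round(3))
lev(s,1.57,95,12,90);lev(s,1.57,95,12,40)
E
```

```text
25.5 [ 0.15 -0.74  2.27 -0.18  1.17 -1.12] 0.0005261297457635804
tool_pos [0.4538 0.0636 0.2403] yaw 164.6 z [ 0.451 -0.095 -0.888] shift mm [0. 0. 0.] turn -0.129 rows 0.9
[[-0.992  0.116 -0.046]
 [ 0.117  0.993 -0.033]
 [ 0.042 -0.038 -0.998]]
1.57 [-95.  71.] [ 16.8  68.6 108.9]
1.57 [-95.  71.] [ 14.7  70.5 158.8]
```

Call:
{"name": "arm_command", "arguments": {
  "increments": "1 17 45 20 -0.05;1 17 69 60 -0.116;1 17 69 108 -0.116;1 15 70 140 -0.116;1 15 70 150 -0.116"
}}

```text
t: 26.0
tool_pos: [0.5249, 0.1198, 0.0981]
orientation: [0.202, 2.664, -0.089]
force: [-0.7, 0.1, -0.4]
opening: 0.0006
gripper_force: 0.0
```

Run:
```python
from tee import *
s=robot.read_state();print(s["t"],s["force"].round(1))
T=R.from_rotvec(s["orientation"]).as_matrix();print((B().T@T).round(3)[:,1],tobed(s["tool_pos"]+T[:,2]*.025).round(1))
for th in(1.57,1.4,1.2,1.0,.8,.6,.4,.2,0):lev(s,th,95)
```

```text
26.0 [-0.7  0.1 -0.4]
[ 0.005  0.999 -0.036] [-98.1  69.4  46.1]
1.57 [-95.  83.] [-3.3 13.4  5.5]
1.4 [-98.  98.] [ 0.2 28.9  5.1]
1.2 [-99. 117.] [ 0.9 48.2  4.4]
1.0 [-95. 137.] [-2.5 67.9  3.5]
0.8 [-88. 156.] [-10.4  87.1   2.5]
0.6 [-75. 174.] [-22.6 104.6   1.2]
0.4 [-59. 188.] [-38.8 119.2  -0.2]
0.2 [-39. 199.] [-58.2 130.   -1.5]
0 [-18. 205.] [-79.9 136.2  -2.9]
```

Call:
{"name": "arm_command", "arguments": {
  "increments": "1 -3 10 6 0;1 0 20 5 0;1 0 35 5 0;1 1 50 4 0;1 -2 68 4 0"
}}

```text
t: 26.5
tool_pos: [0.5412, 0.1867, 0.1002]
orientation: [0.204, 2.656, -0.088]
force: [-0.3, -4.4, 0.9]
opening: 0.0003
gripper_force: 1.9
```

Call:
{"name": "arm_command", "arguments": {
  "increments": "1 -7 15 -1 0;1 -15 28 -2 0;1 -26 41 -3 0;1 -37 51 -4 0;1 -37 51 -4 0"
}}

```text
t: 27.0
tool_pos: [0.5812, 0.234, 0.1207]
orientation: [0.202, 2.654, -0.084]
force: [-0.7, 0.3, 0.4]
opening: 0.0002
gripper_force: 0.0
```

Run:
```python
from tee import *
s=robot.read_state();print(s["t"],s["force"].round(1))
T=R.from_rotvec(s["orientation"]).as_matrix();print(tobed(s["tool_pos"]+T[:,2]*.025).round(1))
for th in(.4,.3,.2,.1,0,-.05):lev(s,th,95)
```

```text
27.0 [-0.7  0.3  0.4]
[-51.7 190.3  45.5]
0.4 [-59. 188.] [ 6.9 -1.9  5.9]
0.3 [-49. 194.] [-2.5  4.1  5.3]
0.2 [-39. 199.] [-12.6   9.    4.7]
0.1 [-29. 203.] [-23.2  12.7   4.2]
0 [-18. 205.] [-34.3  15.1   3.6]
-0.05 [-14. 206.] [-38.2  16.    3.4]
```

Call:
{"name": "arm_command", "arguments": {
  "increments": "1 -8 6 4 0;1 -17 11 4 0;1 -26 13 4 0;1 -34 15 4 0;1 -38 16 4 0"
}}

```text
t: 27.5
tool_pos: [0.6125, 0.2433, 0.1293]
orientation: [0.205, 2.667, -0.09]
force: [-45.4, 1.8, 7.6]
opening: 0.0004
gripper_force: 18.8
```

Call:
{"name": "arm_command", "arguments": {
  "increments": "1 -2 0 0 0;1 -4 0 0 0;1 -4 0 0 0"
}}

```text
t: 27.8
tool_pos: [0.6129, 0.2435, 0.1288]
orientation: [0.204, 2.673, -0.091]
force: [-49.6, 3.8, 9.4]
opening: 0.0005
gripper_force: 20.2
```

Run:
```python
from tee import *
s=robot.read_state();print(s["t"],s["force"].round(1))
T=R.from_rotvec(s["orientation"]).as_matrix();print(tobed(s["tool_pos"]+T[:,2]*.025).round(1))
```

```text
27.8 [-49.6   3.8   9.4]
[-22.1 203.8  37.5]
```

Call:
{"name": "arm_command", "arguments": {
  "increments": "1 15 0 0 0;1 30 0 -30 0;1 40 0 -80 0;1 50 0 -130 0;1 50 0 -150 0"
}}

```text
t: 28.3
tool_pos: [0.5096, 0.2659, 0.2512]
orientation: [0.202, 2.649, -0.077]
force: [1.1, 0.8, 1.1]
opening: 0.0007
gripper_force: 0.0
```

Run:
```python
from tee import *
s=robot.read_state();print(s["t"],s["force"].round(1));m=robot.camera_model("wrist");i=robot.read_camera("wrist");cv2.imwrite("pics/w6.png",i)
h=cv2.cvtColor(i,cv2.COLOR_BGR2HSV)
for n,th in((0,0),(.1,.1),(.2,.2)):print(n,[proj(m,bed([-r*np.sin(th),110+r*np.cos(th),56])).round(1).tolist() for r in(125,95,65)])
# dark grip pixels near the prediction
a=proj(m,bed([0,205,56]));x,y=a.astype(int);k=np.zeros(h.shape[:2],np.uint8);k[max(0,y-40):y+40,max(0,x-70):x+70]=1
k&=(h[...,2]<60).astype(np.uint8)
st=cv2.connectedComponentsWithStats(k)
for j in range(1,len(st[2])):
    if st[2][j][4]>150:
        ys,xs=np.nonzero(st[1]==j);print(st[2][j],cv2.minAreaRect(np.c_[xs,ys].astype(np.float32)))
ms=robot.camera_model("side");I=robot.read_camera("side");cv2.imwrite("pics/s9.png",I)
hs=cv2.cvtColor(I,cv2.COLOR_BGR2HSV);k=np.zeros(hs.shape[:2],np.uint8);k[110:165,270:320]=1;k&=(hs[...,2]<75).astype(np.uint8)
st=cv2.connectedComponentsWithStats(k);print([x.tolist() for x in st[2][1:] if x[4]>15])
for th in(0,.1,.2):print("side",th,[proj(ms,bed([-r*np.sin(th),110+r*np.cos(th),52])).round(1).tolist() for r in(125,65)])
```

```text
28.3 [1.1 0.8 1.1]
0 [[338.3, 234.9], [312.2, 234.8], [286.3, 234.8]]
0.1 [[337.9, 224.7], [311.7, 227.1], [285.8, 229.5]]
0.2 [[336.4, 214.3], [310.4, 219.3], [284.8, 224.2]]
[242 265  66   9 546] ((274.5, 269.0), (8.0, 65.0), 90.0)
[322 266  60   8 368] ((351.5, 269.5), (7.0, 59.0), 90.0)
[[289, 120, 8, 8, 29]]
side 0 [[289.1, 119.3], [299.1, 127.7]]
side 0.1 [[286.7, 122.0], [297.9, 129.1]]
side 0.2 [[284.5, 124.9], [296.7, 130.6]]
```

Run:
```python
from tee import *
m=robot.camera_model("wrist");i=cv2.imread("pics/w6.png")
for u in(292,300,330,336):print(u,i[206:262:3,u].mean(1).astype(int).tolist())
for p in((0,45,49),(0,80,55),(0,-70,20),(-78,0,20)):print(p,proj(m,bed(p)).round(1))
I=cv2.imread("pics/s9.png");J=cv2.imread("pics/s8.png");d=cv2.absdiff(I,J).max(2)[140:200,310:360]>45
print("side change over tee:",d.sum(),(np.argwhere(d).mean(0)+[140,310]) if d.any() else "")
```

```text
292 [135, 143, 157, 102, 93, 93, 65, 72, 75, 76, 122, 126, 126, 127, 127, 126, 125, 126, 124]
300 [201, 215, 222, 215, 222, 218, 68, 73, 77, 126, 127, 127, 126, 126, 127, 125, 123, 123, 121]
330 [185, 193, 203, 208, 208, 206, 67, 69, 73, 126, 126, 126, 126, 125, 124, 123, 124, 123, 122]
336 [191, 197, 203, 207, 209, 207, 79, 70, 73, 80, 126, 125, 126, 124, 124, 124, 123, 123, 122]
(0, 45, 49) [177.3 230.8]
(0, 80, 55) [204.3 232.7]
(0, -70, 20) [100.9 222.5]
(-78, 0, 20) [144.4 162.3]
side change over tee: 154 [157.81818182 317.51948052]
```

The grip's edge is level at v≈224 across its length, as expected for a closed lever, and the side view agrees. I'll hand in now.

Run:
```python
from plant import robot
print(robot.close_job())
```

```text
the job is handed in; nothing more can be done
None
```

I handed in the job at about 28 s of the 72 s limit; `close_job` gave no verdict. By my last camera measurements, the lever was swung fully open, the tee was laid gently in the nest with its branch down the slope, and the lever is closed again.

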